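Park the reel caddy in the winder bay

ROBOT

A 6-joint arm with a two-finger parallel gripper is mounted at the origin on the work surface. World frame = base frame: x ahead of the robot, y to its left, z up, the work surface at z = 0. Lengths are in m, angles in rad, forces in N, time in s.
With the tool pointing down it reaches from about 0.35 to 0.85 m from the base axis. Payload 8.1 kg.
Tool frame: the origin (TCP) lies midway between the tips of the shut fingers; the grasp point (between the pads) lies 19 mm behind it; y points along the fingers, x is the direction in which the jaws open and shut, and the axes are right-handed (so a half turn about y gives the same grasp; the last joint's range is limited). The gripper opens to 85 mm and grips with 20 to 120 N. Pads are 22 mm wide; open, the fingers measure 114 mm over their backs; the gripper's body (76 mm by 85 mm) begins 54 mm behind the grasp point. The pads swing forward as they close: fully open they stand 13 mm farther back than shut.
Start: joints at [-1.353, 0.13, 1.488, -0, 1.523, -0.085], TCP at [0.179, -0.573, 0.231] pointing down, gripper open.
Joint ranges: [-2.96, 2.96], [-0.89, 2.26], [0.02, 2.5], [-1.34, 4.48], [0, 2.73], [-2.66, 2.66]. Speed limits (rad/s): [2.39, 2.39, 2.79, 3.14, 3.14, 3.14].

INTERFACE

Orientations are given as a unit quaternion [w, x, y, z].
In Python, from cell import ctrl gives the robot as it stands. The module is installed in compiled form; this text tells all that it offers.
- The arm moves only by the tool play_rows, never from a script. Its argument "steps" is text: rows parted by semicolons, each of 5 numbers parted by spaces: the shift along the tool's x, y, z normalised to -1 to 1, where 1 is 5 cm, then the turn about the tool's y normalised to -1 to 1, where 1 is 0.08 rad, then the finger opening in mm, from 0 to 85.4. In form: dx dy dz spin jaw; .... A call has 1 to 10 rows; each row shifts and turns the commanded pose from where the row before left it, along the tool's axes as they then stand; what a row does not reach is not made up. A row lasts 1/10 s, in which the tool goes at most 50 mm and 8.59 degrees, less where a joint would pass 70% of its speed; a pose out of reach is approached as far as the arm can. A call with a number of a shift or a turn outside -1 to 1 is refused whole. A call with a gripper value outside its range is refused whole. The fingers move at their own pace and stop on an object; the grip force is fixed at half the most. Time passes only in rows, so rows that do not move let the fingers close. It gives the time, the measured TCP pose, the force and the opening at its end, in the units of the state.
- ctrl.sense(): the state, without advancing time (a new reading comes with each control period).
- ctrl.get_image(name): name is "side" or "top"; returns a dict with "img" (480x640x3 uint8, blue, green, red), "mtx" (3x3 intrinsics, pixels), "camera_from_world" (4x4, takes a point from world to camera coordinates). Camera axes: x right, y down, z forward; pixel columns grow to the right and rows downward; lengths in m; the calibration is good to about 2 mm. A picture is of the moment at which its call begins. There is no depth.
- ctrl.job_done(): hands the job in, once; it reports no verdict.
The state is a dict: "t": time; "q": joint angles; "joint_vel": joint speeds; "effort": joint torques, N m; "tool_pos": TCP position; "orientation": TCP orientation; "wrist_force": force on the tool from outside, world axes, zero at the start; "moment": the same for the moment, N m; "grip_width": finger opening in m.
Only numpy, scipy, OpenCV 4.12 (cv2) and the standard library are available. Lean on these libraries where they do the work, as an engineer would, in place of code of your own. Each camera call takes 0.05 s, during which the arm holds its last target.

TASK

Take the loaded reel caddy by its yellow push bar and, keeping its wheels on the bench, roll it forward until both swivel castors trail straight behind their pivots, then steer it nose first between the yellow kerbs of the bay. Press its nose home against the rubber stop and keep it pressed for a second with about 9 N; nowhere in the bay, kerbs included, may it be pushed against harder than 18 N. Then let go and leave it standing square in the bay, nose at the stop and castors straight, both reels upright on board and all the other things on the bench undisturbed.

Things in the scene. Friction and masses are not known exactly. Their poses are not given: they have to be found in the camera images.
- caddy: blue caddy, deck 170 x 90 mm, about 0.7 kg empty (30 % either way). Origin on the bench under the deck's centre; x points forward to the nose, z up. Two fixed 24 mm wheels at the rear, 55 mm behind the origin; two swivel castors in front, outside the deck (138 mm over their arm). Deck top 40 mm above the bench, rims to 54, front headboard to 100 mm. Rolls freely (about 1 N); sideways the rear wheels scrub.
- push_bar (a point): centre of the yellow push bar: round, 14 mm in diameter, across the caddy (along its y), 100 mm above the bench, right above the rear axle (55 mm behind the origin). 68 mm of it is clear between two posts, free to grip from above with a finger before and behind it. Moved always the way the caddy points, it rolls without scrubbing.
- caddy_nose (a point): centre of the caddy's flat rubber nose, 90 mm ahead of the caddy's origin and 70 mm above the bench; 80 mm wide, 44 mm tall. Axes as the caddy's.
- castor_l (a joint): swivel angle (rad) of the left front castor (caddy's +y side): 0 = the wheel trails straight behind its pivot, positive counter-clockwise from above, stops at +-2.8. Pivot 50 mm ahead of the caddy's origin, 62 mm to the side, below a steel cross arm; wheel 24 mm across, trail 12 mm. Starts well crooked; some 80 mm of straight rolling brings it straight.
- castor_r (a joint): the same for the right front castor (caddy's -y side).
- reel_a_mid (a point): centre (17 mm above its foot) of a red tape reel, 36 mm in diameter and 34 mm tall, standing loose on the caddy's deck behind the headboard, left side; z is its axis.
- reel_b_mid (a point): centre of the other such reel, right side.
- bay: fixed parking bay: origin on the bench on its centre line, x points into the bay (the way the caddy drives in), z up. Two yellow kerbs 12 mm tall, inner faces 82 mm either side of the centre line, run from 160 mm to 5 mm before the origin; flared ends open the mouth about 200 mm before it. A crooked castor sticks out enough to hit a kerb.
- track_end (a point): foot of the bay's end stop track (same place and axes as the bay). On the track a dark steel block, 100 mm wide and tall, with a 70 mm wide rubber pad at the nose's height, is clamped. The pad's face stands anywhere from this point to 25 mm before it (towards the mouth): set differently each time and not reported, so it must be felt for. It is rigid: about 20 N per mm.
- disc_a: bystander: steel disc 72 mm in diameter with an upright spindle, 45 mm tall, standing on the bench to the far side of the bay. Origin under its centre.
- disc_b: bystander: the like disc, darker, behind the caddy's start.
- tape_roll: bystander: roll of red tape 90 mm in diameter, 25 mm tall, lying flat near the robot. Origin under its centre.
- tube_tray: bystander: wooden tray 75 x 210 x 30 mm of red and pink tubes, beyond the lane. Origin under its centre.
- glue_jar: bystander: jar 64 mm in diameter, 80 mm tall, beyond the bay. Origin under its centre.
- wrench: bystander: wrench lying beyond the lane.
- driver: bystander: screwdriver lying near the robot.
Not all that is in view belongs to the job. What is shaped like the caddy but green is not meant.

How it is judged:
On the way, in this order (a step that is already met when the one before it is completed fails the run):
1. both castors trail straight (within 0.2 rad) while the nose is still outside the bay's kerbs (more than 160 mm before the bay's origin) (value of joint castor_l between -0.2 and 0.2 rad and value of joint castor_r between -0.2 and 0.2 rad and x of caddy_nose in the frame of bay below -0.16 m), for 0.1 s.
2. the caddy, square in the bay, is pressed against the stop with 5 N or more for 0.4 s (y of caddy_nose in the frame of bay between -0.01 and 0.01 m and angle between the x axis of caddy and the x axis of bay, either way round below 0.07 rad and contact force between caddy and stop_c0 above 5 N), for 0.4 s.
At the end, for the whole second after the job is handed in: The caddy stands at rest and released in the bay: nose within 4 mm of the stop and within 10 mm of the centre line, caddy within 0.07 rad of the bay's direction, both castors within 0.3 rad of straight, both reels upright (within 0.3 rad) on board (y of caddy_nose in the frame of bay between -0.01 and 0.01 m and angle between the x axis of caddy and the x axis of bay, either way round below 0.07 rad and value of joint castor_l between -0.3 and 0.3 rad and value of joint castor_r between -0.3 and 0.3 rad and angle between each of reel_a_mid, reel_b_mid's own z axis and vertical below 0.3 rad and horizontal distance between each of reel_a_mid, reel_b_mid and caddy below 0.11 m and x of stop_c0 in the frame of caddy_nose below 0.009 m and linear speed of caddy below 0.01 m/s and contact force between the fingers and caddy below 0.1 N and angle between caddy's own z axis and vertical below 0.06 rad); the robot touches nothing.
It fails at once if the caddy pressed or knocked against the bay (kerbs or stop) with more than 18 N (contact force between caddy and bay above 18 N).
It fails at once if the caddy lifted off the bench or tipped (8 mm, 0.15 rad) (height (world z) of caddy above 0.008 m or angle between caddy's own z axis and vertical above 0.15 rad).
It fails at once if a reel toppled (angle between any of reel_a_mid, reel_b_mid's own z axis and vertical above 0.6 rad).
It fails at once if another thing on the bench moved by more than 15 mm (distance of any of disc_a, disc_b, tape_roll, tube_tray, glue_jar, wrench, driver from where it was at the start of the episode above 0.015 m).
It also fails if it takes over 64 s, if anything falls off the work surface, if the arm or the gripper's body presses on something with over 40 N, if the wrist force passes 120 N, or if a joint passes its speed limit or range.

## Working session

There is one attempt and no reset: what is moved stays moved. The work goes in short steps, Python scripts to look and compute and a tool call to move; the robot and the scene stay as the last step left them, time stands still between calls to the robot, and variables do not carry over. Pictures are saved under pics/ and viewed, and the job is handed in when it is done.

Besides the shell and the picture viewer there is one more tool, called after "Emit:" as name(argument=value, ...) on one line, values as JSON. play_rows: Moves the arm, as the interface text tells. Scaled input: -1 to 1 covers 5 cm each way for a shift and 0.08 rad each way for a turn. Its arguments: {"type":"object","properties":{"steps":{"type":"string"}},"required":["steps"]}

```bash
mkdir -p pics; ls; python3 - <<'E'
from cell import ctrl
import cv2,numpy as np
s=ctrl.sense()
for k,v in s.items(): print(k,np.round(v,4))
for n in("side","top"):
    d=ctrl.get_image(n); cv2.imwrite(f"pics/{n}0.png",d["img"]); print(n,d["mtx"].tolist(),np.round(d["camera_from_world"],4).tolist())
E
```

```text
pics
t 0.0
q [-1.3534  0.1311  1.4893 -0.      1.523  -0.0854]
joint_vel [ 0.0009  0.0005  0.0004 -0.0007 -0.0016 -0.0009]
effort [ 1.10000e-03 -5.69399e+01 -5.00548e+01 -1.00000e-04  1.48000e-02
  0.00000e+00]
tool_pos [ 0.1788 -0.5722  0.2303]
orientation [ 0.5701 -0.5693  0.4194 -0.4184]
wrist_force [-0.6715  0.7111  0.5263]
moment [ 0.0235  0.0442 -0.0104]
grip_width 0.0857
side [[489.03005438334975, 0.0, 323.4901722644524], [0.0, 489.03005438334975, 244.10192534716006], [0.0, 0.0, 1.0]] [[0.9727, -0.2318, 0.0082, -0.5193], [-0.1638, -0.7115, -0.6833, 0.1192], [0.1642, 0.6633, -0.7301, 1.0197], [0.0, 0.0, 0.0, 1.0]]
top [[524.227151401284, 0.0, 316.39794880080115], [0.0, 524.227151401284, 240.83254515683097], [0.0, 0.0, 1.0]] [[0.0204, -0.9996, 0.0203, -0.0617], [-0.9968, -0.0219, -0.0771, 0.5195], [0.0775, -0.0186, -0.9968, 1.211], [0.0, 0.0, 0.0, 1.0]]
```

View pics/top0.png

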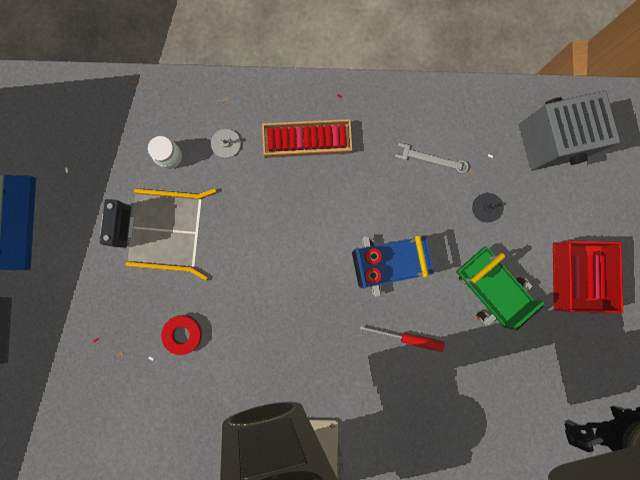

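View pics/side0.png

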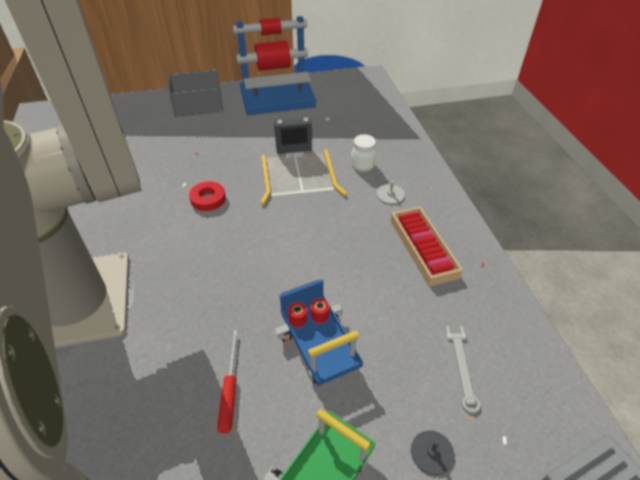

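Things that could be mistaken for the target: the blue caddy at top (392,262) with its bar at (422,256), the green look-alike at (500,288) with its bar at (488,266), and the blue rack at (15,222). I choose the blue caddy at (392,262). Next, close crops.

```bash
python3 - <<'E'
import cv2
t=cv2.imread("pics/top0.png")
cv2.imwrite("pics/c1.png",cv2.resize(t[220:310,340:460],None,fx=6,fy=6,interpolation=cv2.INTER_CUBIC))
cv2.imwrite("pics/c2.png",cv2.resize(t[180:290,90:230],None,fx=5.5,fy=5.4,interpolation=cv2.INTER_CUBIC))
E
```

```text
(no output)
```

View pics/c1.png

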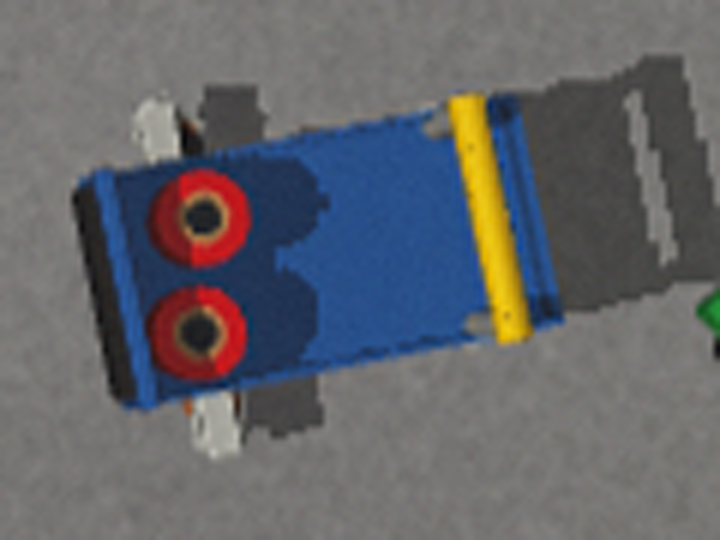

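View pics/c2.png

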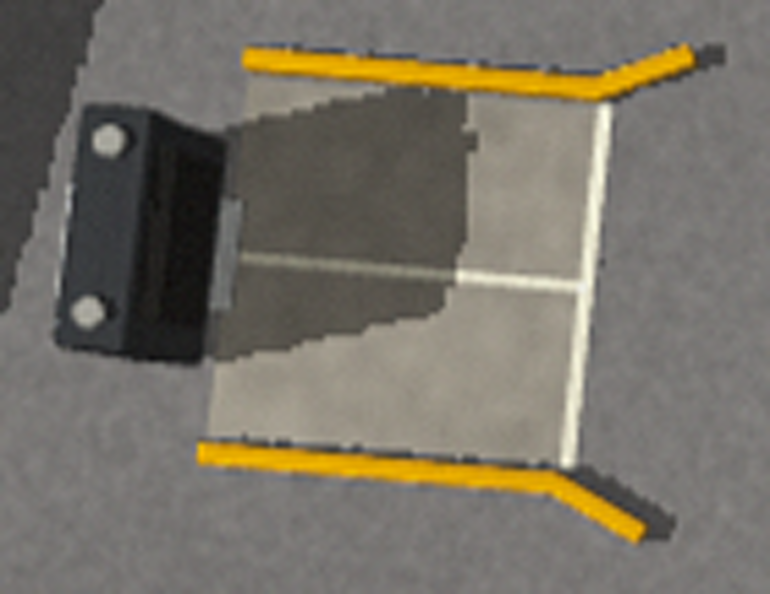

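```bash
cat > h.py <<'E'
import numpy as np,cv2
from scipy.spatial.transform import Rotation as Ro
T=dict(mtx=np.array([[524.227151401284,0,316.39794880080115],[0,524.227151401284,240.83254515683097],[0,0,1]]))
def ray(d,u,v,z):
    M=d["camera_from_world"];R=M[:3,:3];t=M[:3,3]
    c=-R.T@t; w=R.T@(np.linalg.inv(d["mtx"])@np.array([u,v,1.]))
    return c+w*(z-c[2])/w[2]
def proj(d,p):
    M=d["camera_from_world"];x=np.atleast_2d(p)@M[:3,:3].T+M[:3,3];x=x@d["mtx"].T
    return x[:,:2]/x[:,2:]
E
python3 - <<'E'
from cell import ctrl
from h import *
d=ctrl.get_image("top")
P=lambda x,y,z:ray(d,340+(x+.5)/6-.5,220+(y+.5)/6-.5,z)
a,b=P(467,97,.105),P(514,340,.105)
print("bar",a,b,(a+b)/2,np.linalg.norm(a-b)); v=a-b;print("heading from bar",np.arctan2(v[1],v[0])-np.pi/2+np.pi*0, )
# headboard top blue edge & nose
n1,n2=P(78,183,.092),P(118,403,.092);print("nose face",n1,n2,(n1+n2)/2,np.linalg.norm(n1-n2))
h1,h2=P(100,172,.1),P(142,408,.1);print("headb",h1,h2,(h1+h2)/2,np.linalg.norm(h1-h2))
r1,r2=P(205,217,.074),P(200,333,.074);print("reels",r1,r2)
Q=lambda x,y,z:ray(d,90+(x+.5)/5.5-.5,180+(y+.5)/5.4-.5,z)
for n,p in dict(l0=(240,258),l1=(580,288),m0=(604,110),m1=(569,460)).items(): print(n,Q(*p,0))
for n,p in dict(ktop_in0=(247,68),ktop_in1=(597,97),ktop_out0=(247,48),kt_out1=(597,78),kb_in0=(200,443),kb_in1=(556,468),kb_out0=(200,464),kb_out1=(553,491),ft=(690,55),fb=(641,532)).items(): print(n,Q(*p,.012))
for n,p in dict(s0=(150,110),s1=(125,355)).items(): print(n,Q(*p,.1))
s=ctrl.sense();print(Ro.from_quat(s["orientation"],scalar_first=True).as_matrix().round(3))
E
```

```text
bar [ 0.53019345 -0.27092497  0.105     ] [ 0.4417023  -0.28859993  0.105     ] [ 0.48594787 -0.27976245  0.105     ] 0.09023905207874251
heading from bar -1.3736535996311985
nose face [ 0.49635365 -0.12982329  0.092     ] [ 0.41581735 -0.14573842  0.092     ] [ 0.4560855  -0.13778086  0.092     ] 0.08209376905736482
headb [ 0.50007284 -0.13712902  0.1       ] [ 0.41424393 -0.1537082   0.1       ] [ 0.45715839 -0.14541861  0.1       ] 0.08741551181499123
reels [ 0.48573424 -0.17924217  0.074     ] [ 0.4423349  -0.17788746  0.074     ]
l0 [0.54480996 0.38496723 0.        ]
l1 [0.53481304 0.2382223  0.        ]
m0 [0.61419219 0.23085184 0.        ]
m1 [0.4589721  0.24004812 0.        ]
ktop_in0 [0.62733588 0.38195367 0.012     ]
ktop_in1 [0.61805958 0.23158539 0.012     ]
ktop_out0 [0.63618732 0.38236951 0.012     ]
kt_out1 [0.62647752 0.23190286 0.012     ]
kb_in0 [0.46272437 0.39410976 0.012     ]
kb_in1 [0.4550602  0.24285926 0.012     ]
kb_out0 [0.4536313  0.39367128 0.012     ]
kb_out1 [0.44506192 0.24374487 0.012     ]
ft [0.63763661 0.19232246 0.012     ]
fb [0.42808231 0.20574606 0.012     ]
s0 [0.59480945 0.39040472 0.1       ]
s1 [0.49490908 0.39529426 0.1       ]
[[ 0.298 -0.     0.955]
 [-0.955  0.001  0.298]
 [-0.001 -1.     0.   ]]
```

Emit:
play_rows(steps="-0.2 0 0.4 0 85;-0.37 0 0.75 0 85;-0.37 0 0.75 0 85;-0.37 0 0.75 0 85;-0.37 0 0.75 0 85;-0.37 0 0.75 0 85;-0.37 0 0.75 0 85;-0.37 0 0.75 0 85;-0.37 0 0.75 0 85;-0.37 0 0.75 0 85")

```text
t: 1.15
tool_pos: [0.4685, -0.2961, 0.2311]
orientation: [-0.57, 0.57, -0.419, 0.419]
wrist_force: [1.1, -1.0, -0.0]
grip_width: 0.0851
```

```bash
cat >> h.py <<'E'
def st(ctrl):
    s=ctrl.sense();R=Ro.from_quat(s["orientation"],scalar_first=True).as_matrix()
    fwd=-R[:,0]; yaw=np.arctan2(fwd[1],fwd[0])
    return s,R,yaw
def go(ctrl,p,yaw):
    "single-move deltas in tool axes now (mm) and spin rad"
    s,R,y=st(ctrl); d=R.T@(np.array(p)-s["tool_pos"])*1000
    print("t",s["t"],"pos",np.round(s["tool_pos"],4),"yaw",round(y,4),"tilt",np.round(R[2],3),"F",np.round(s["wrist_force"],2),"w",round(s["grip_width"],4))
    print("delta mm tool xyz",d.round(2),"spin rad",round(y-yaw,4))
E
python3 - <<'E'
from cell import ctrl
from h import *
go(ctrl,[.486,-.281,.2],np.pi/2+.2)
d=ctrl.get_image("top"); cv2.imwrite("pics/t1.png",cv2.resize(d["img"][190:310,340:480],None,fx=5,fy=5))
E
```

```text
t 1.15 pos [ 0.4685 -0.2961  0.2311] yaw 1.8736 tilt [-0. -1. -0.] F [ 1.06 -0.99 -0.05] w 0.0851
delta mm tool xyz [-9.22 31.07 21.27] spin rad 0.1028
```

View pics/t1.png

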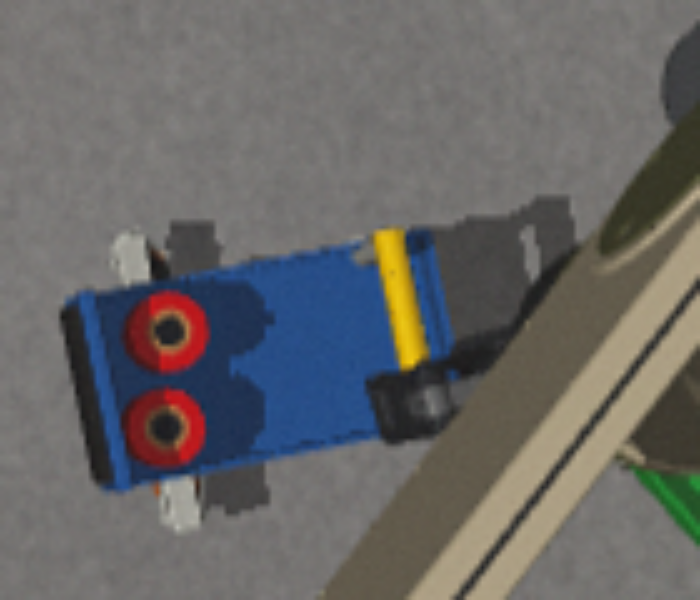

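Emit:
play_rows(steps="-0.09 0 0.2 0 85;-0.09 0.2 0.22 0 85;0 0.2 0 0.64 85;0 0.2 0 0.64 85;0 0 0 0 85;0 0 0 0 85")

```text
t: 1.8
tool_pos: [0.4843, -0.2832, 0.2007]
orientation: [-0.547, 0.548, -0.448, 0.447]
wrist_force: [0.7, -0.9, -0.5]
grip_width: 0.0848
```

```bash
python3 - <<'E'
from cell import ctrl
from h import *
go(ctrl,[.486,-.281,.081],np.pi/2+.2)
d=ctrl.get_image("side"); 
im=d["img"]; cv2.imwrite("pics/s1.png",cv2.resize(im[250:410,240:400],None,fx=3.7,fy=3.7,interpolation=cv2.INTER_CUBIC))
print(proj(d,[[.486,-.281,.1],[.486-.0,-.281,.2]]))
E
```

```text
t 1.8 pos [ 0.4843 -0.2832  0.2007] yaw 1.7715 tilt [-0.001 -1.    -0.001] F [ 0.74 -0.87 -0.48] w 0.0848
delta mm tool xyz [ -1.7  119.67   2.24] spin rad 0.0007
[[334.7767928  343.77315284]
 [336.37325279 309.69669058]]
```

View pics/s1.png

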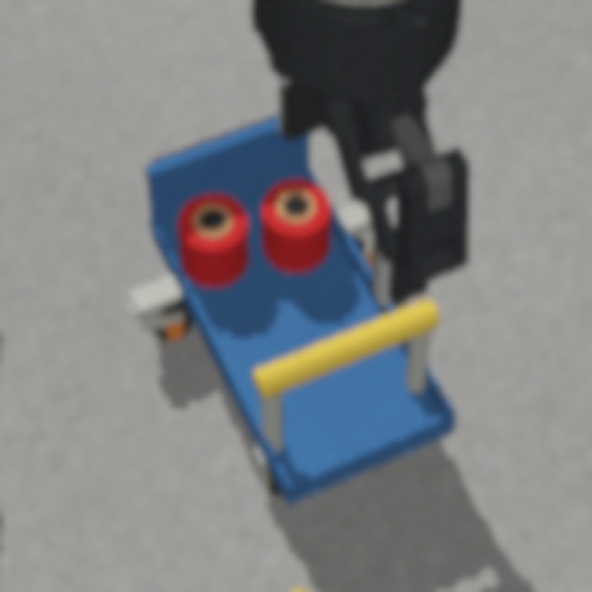

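Emit:
play_rows(steps="-0.03 0.4 0.03 0 85;0 0.6 0 0 85;0 0.6 0 0 85;0 0.4 0 0 85;0 0.25 0 0 85;0 0.14 0 0 85;0 0 0 0 85;0 0 0 0 85")

```text
t: 2.65
tool_pos: [0.4868, -0.2816, 0.0831]
orientation: [0.548, -0.547, 0.447, -0.448]
wrist_force: [0.8, 0.2, 1.4]
grip_width: 0.0851
```

```bash
python3 - <<'E'
from cell import ctrl
from h import *
go(ctrl,[.486,-.281,.081],np.pi/2+.2)
d=ctrl.get_image("side"); 
im=d["img"]; cv2.imwrite("pics/s2.png",cv2.resize(im[250:410,240:400],None,fx=3.7,fy=3.7,interpolation=cv2.INTER_CUBIC))
E
```

```text
t 2.65 pos [ 0.4868 -0.2816  0.0831] yaw 1.7713 tilt [ 0.001 -1.     0.001] F [0.84 0.25 1.37] w 0.0851
delta mm tool xyz [-0.76  2.07 -0.67] spin rad 0.0005
```

View pics/s2.png

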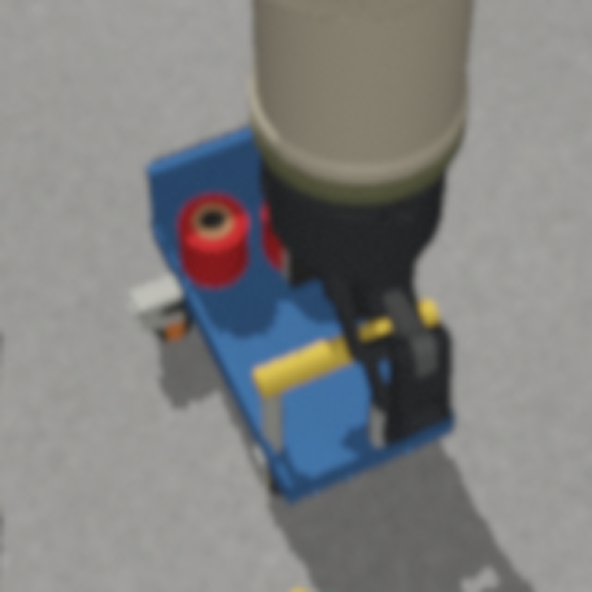

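```bash
python3 - <<'E'
from cell import ctrl
from h import *
d=ctrl.get_image("side"); s,R,y=st(ctrl)
for off in [(0,0,0),(-42,-13,0),(-42,-13,11),(-42,-13,-11),(42,-13,0),(42,-13,11),(42,-13,-11),(57,-13,11),(57,-13,-11)]:
    p=s["tool_pos"]+R@(np.array(off)/1000.); q=proj(d,p)[0]; print(off,p.round(3),((q-[240,250])*3.7).round())
im=d["img"]; cv2.imwrite("pics/s3.png",cv2.resize(im[290:380,290:390],None,fx=6.6,fy=6.6,interpolation=cv2.INTER_CUBIC))
E
```

```text
(0, 0, 0) [ 0.487 -0.282  0.083] [352. 367.]
(-42, -13, 0) [ 0.479 -0.24   0.096] [315. 283.]
(-42, -13, 11) [ 0.489 -0.238  0.096] [335. 275.]
(-42, -13, -11) [ 0.468 -0.243  0.096] [294. 291.]
(42, -13, 0) [ 0.495 -0.323  0.096] [393. 426.]
(42, -13, 11) [ 0.506 -0.321  0.096] [415. 416.]
(42, -13, -11) [ 0.485 -0.325  0.096] [371. 435.]
(57, -13, 11) [ 0.509 -0.335  0.096] [430. 444.]
(57, -13, -11) [ 0.488 -0.34   0.096] [386. 462.]
```

View pics/s3.png

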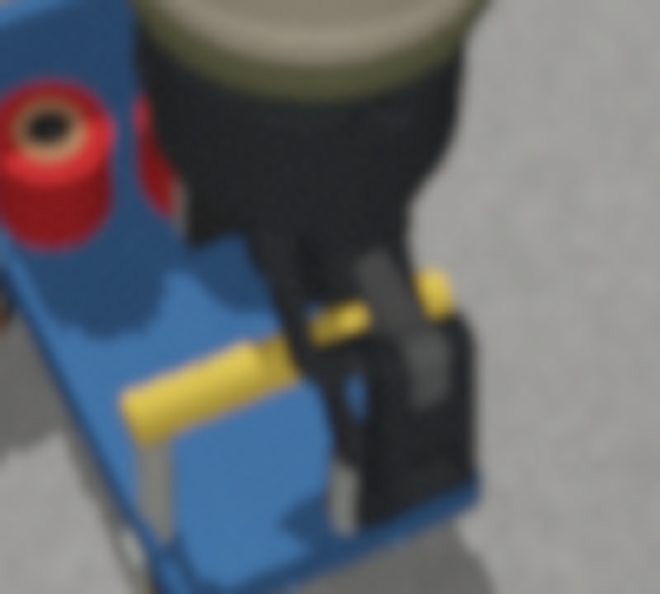

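Emit:
play_rows(steps="-0.01 0.04 -0.02 0 60;0 0 0 0 40;0 0 0 0 30;0 0 0 0 24;0 0 0 0 20;0 0 0 0 16;0 0 0 0 14;0 0 0 0 10;0 0 0 0 10;0 0 0 0 10")

```text
t: 3.75
tool_pos: [0.4851, -0.2808, 0.08]
orientation: [-0.547, 0.548, -0.447, 0.448]
wrist_force: [-0.8, -0.9, 1.9]
grip_width: 0.0119
```

```bash
python3 - <<'E'
from cell import ctrl
from h import *
go(ctrl,[.486,-.281,.081],np.pi/2+.2)
for n in("side","top"):
  d=ctrl.get_image(n); 
  im=d["img"]; c=im[250:410,240:400] if n=="side" else im[190:320,330:470]
  cv2.imwrite(f"pics/{n}4.png",cv2.resize(c,None,fx=3.7,fy=3.7,interpolation=cv2.INTER_CUBIC))
E
```

```text
t 3.75 pos [ 0.4851 -0.2808  0.08  ] yaw 1.7712 tilt [ 0. -1.  0.] F [-0.85 -0.92  1.88] w 0.0119
delta mm tool xyz [ 0.35 -1.04  0.87] spin rad 0.0004
```

View pics/side4.png

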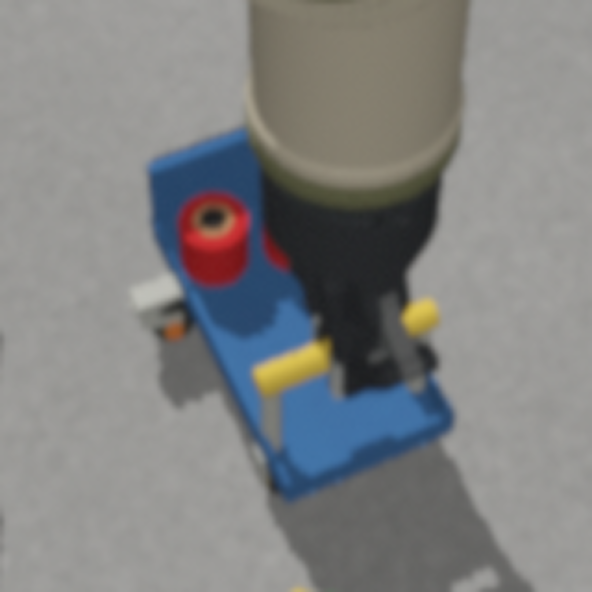

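View pics/top4.png

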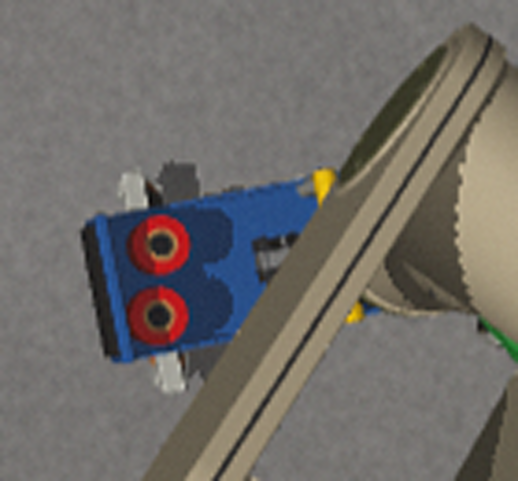

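Emit:
play_rows(steps="-0.01 0 0 0 10;-0.02 0 0 0 10;-0.04 0 0 0 10;-0.05 0 0 0 10;-0.05 0 0 0 10;-0.05 0 0 0 10")

```text
t: 4.45
tool_pos: [0.4828, -0.2698, 0.0799]
orientation: [-0.547, 0.548, -0.447, 0.448]
wrist_force: [-0.0, -1.7, 2.1]
grip_width: 0.0124
```

```bash
python3 - <<'E'
from cell import ctrl
from h import *
go(ctrl,[.486,-.281,.081],np.pi/2+.2)
E
```

```text
t 4.45 pos [ 0.4828 -0.2698  0.0799] yaw 1.7712 tilt [ 0. -1.  0.] F [-0.01 -1.69  2.14] w 0.0124
delta mm tool xyz [11.62 -1.05  0.88] spin rad 0.0004
```

Emit:
play_rows(steps="-0.08 0 0 0 10;-0.12 0 0 0 10;-0.16 0 0 0 10;-0.18 0 0 0 10;-0.18 0 0 0 10;-0.18 0 0 0 10;-0.18 0 0 0 10;-0.16 0 0 0 10;-0.12 0 0 0 10;-0.06 0 0 0 10")

```text
t: 5.45
tool_pos: [0.4684, -0.1993, 0.0798]
orientation: [0.548, -0.548, 0.447, -0.447]
wrist_force: [-0.5, -2.7, 5.9]
grip_width: 0.012
```

```bash
python3 - <<'E'
from cell import ctrl
from h import *
go(ctrl,[.486,-.281,.081],np.pi/2+.2)
for n in("side","top"):
  d=ctrl.get_image(n); 
  im=d["img"]; cv2.imwrite(f"pics/{n}5.png",im); c=im[200:360,220:380] if n=="side" else im[200:320,290:420]
  cv2.imwrite(f"pics/{n}5c.png",cv2.resize(c,None,fx=3.7 if n=="side" else 5,fy=3.7 if n=="side" else 5,interpolation=cv2.INTER_CUBIC))
E
```

```text
t 5.45 pos [ 0.4684 -0.1993  0.0798] yaw 1.7717 tilt [-0. -1. -0.] F [-0.5  -2.72  5.93] w 0.012
delta mm tool xyz [83.6  -1.19  0.96] spin rad 0.0009
```

View pics/side5c.png

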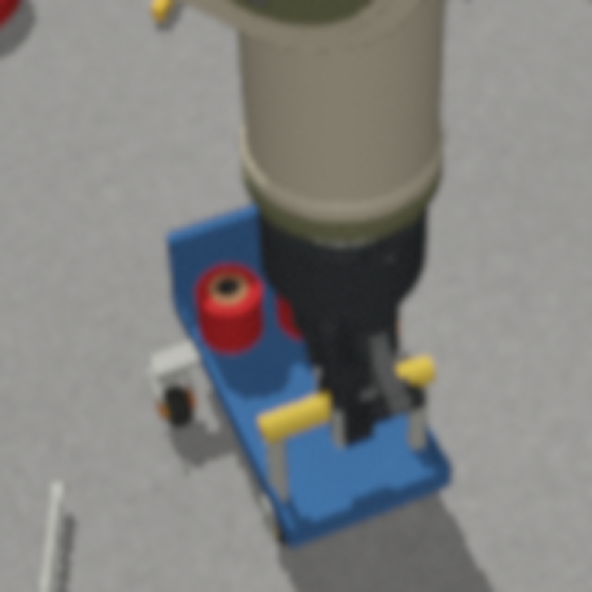

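View pics/top5c.png

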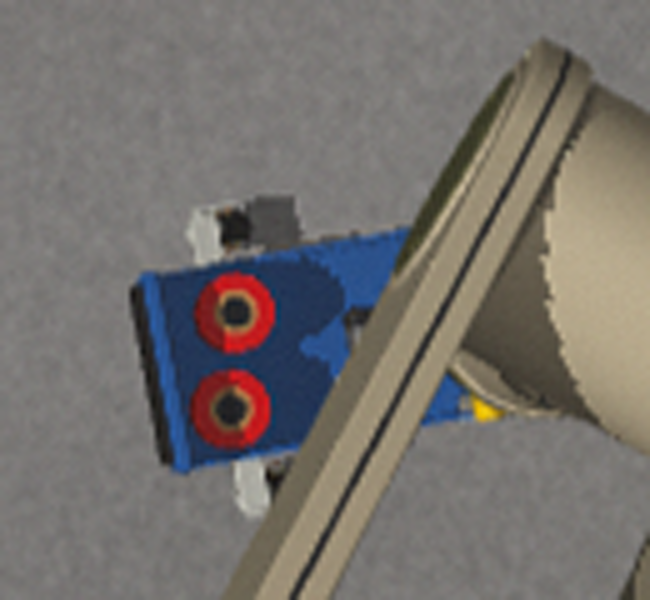

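```bash
python3 - <<'E'
from cell import ctrl
from h import *
d=ctrl.get_image("top")
P=lambda x,y,z:ray(d,290+(x+.5)/5-.5,200+(y+.5)/5-.5,z)
for a,b in [((133,286),(163,463)),((152,272),(183,470))]:
    z=.092 if a[0]==133 else .1
    A,B=P(*a,z),P(*b,z); v=A-B; print(A.round(4),B.round(4),((A+B)/2).round(4),np.linalg.norm(v).round(4),"yaw",np.arctan2(v[1],v[0])+np.pi/2)
s,R,y=st(ctrl); print((s["tool_pos"][:2]+.145*np.array([np.cos(y),np.sin(y)])).round(4))
go(ctrl,[.486,-.281,.081],np.pi/2+.2)
E
```

```text
[ 0.4798 -0.0496  0.092 ] [ 0.4022 -0.0644  0.092 ] [ 0.441 -0.057  0.092] 0.0789 yaw 1.7590536758215773
[ 0.4857 -0.0577  0.1   ] [ 0.3995 -0.0729  0.1   ] [ 0.4426 -0.0653  0.1   ] 0.0875 yaw 1.7458801893811629
[ 0.4394 -0.057 ]
t 5.6 pos [ 0.4683 -0.1991  0.0798] yaw 1.7718 tilt [-0.001 -1.    -0.   ] F [-1.9   0.61  6.88] w 0.0121
delta mm tool xyz [83.81 -1.3   0.95] spin rad 0.001
```

```bash
cat > plan.py <<'E'
from cell import ctrl
from h import *
import sys
from scipy.interpolate import CubicHermiteSpline as CH
O=np.array([.5455,.395]);phi=np.pi/2-.06
ex=np.array([np.cos(phi),np.sin(phi)]);ey=np.array([-ex[1],ex[0]])
S=[-.5975,-.588,-.335,-.1]; 
C=CH(S,[.0414,.0440,0,0],[.262,.262,0,0])
if __name__=="__main__":
    step=[float(a)/1000 for a in sys.argv[1:]]
    s,R,yaw=st(ctrl); p=s["tool_pos"][:2]-O
    a,l=p@ex,p@ey; print("t",s["t"],"s,l mm",round(a*1e3,1),round(l*1e3,1),"path l",round(float(C(a))*1e3,1),"rel yaw",round(yaw-phi,4),"path",round(float(np.arctan(C(a,1))),4),"F",np.round(s["wrist_force"],1),"z",round(s["tool_pos"][2],4))
    cur=np.array([a,l]);th=yaw-phi; rows=[]
    for k in step:
        na=cur[0]+k*np.cos(np.arctan(C(cur[0]+k/2,1))); nl=float(C(na)); nth=float(np.arctan(C(na,1)))
        f=np.array([np.cos(th),np.sin(th)]); left=np.array([-f[1],f[0]]); d=np.array([na,nl])-cur
        # tool x = -fwd ; tool y down; tool z = x cross y
        ztool=np.cross([-f[0],-f[1],0],[0,0,-1])[:2]
        r=[round(-(d@f)/.05,3),0,round(d@ztool/.05,3),round(-(nth-th)/.08,2),10]
        rows.append(" ".join("%g"%x for x in r)); 
        cur=cur+f*(-r[0]*.05)+ztool*r[2]*.05; th=th-r[3]*.08
    print(";".join(rows)); print("end",(cur*1e3).round(1),round(th,3))
E
python3 plan.py 2 4 6 6 6 6 6 6 6 6
```

```text
t 5.6 s,l mm -597.6 41.4 path l 41.4 rel yaw 0.261 path 0.2553 F [-1.9  0.6  6.9] z 0.0798
-0.04 0 0.001 -0.07 10;-0.08 0 -0.001 -0.07 10;-0.12 0 0.002 0.39 10;-0.12 0 0.002 0.56 10;-0.12 0 0.003 0.54 10;-0.12 0 0.003 0.54 10;-0.12 0 0.002 0.52 10;-0.12 0 0.003 0.49 10;-0.12 0 0.002 0.47 10;-0.12 0 0.002 0.45 10
end [-544.3   48.4] -0.045
```

Emit:
play_rows(steps="-0.04 0 0 0 10;-0.08 0 0 0 10;-0.12 0 0.002 0.3 10;-0.12 0 0.002 0.5 10;-0.12 0 0.003 0.54 10;-0.12 0 0.003 0.54 10;-0.12 0 0.002 0.52 10;-0.12 0 0.003 0.49 10;-0.12 0 0.002 0.47 10;-0.12 0 0.002 0.45 10")

```text
t: 6.6
tool_pos: [0.4648, -0.1458, 0.0798]
orientation: [0.473, -0.473, 0.526, -0.525]
wrist_force: [-1.3, -1.5, 5.3]
grip_width: 0.0122
```

```bash
python3 plan.py 6 6 6 6 6 6 6 6 6 6
```

```text
t 6.6 s,l mm -544.7 48.1 path l 48.4 rel yaw -0.0455 path -0.0425 F [-1.3 -1.5  5.3] z 0.0798
-0.12 0 -0.003 0.38 10;-0.12 0 0.002 0.39 10;-0.12 0 0.002 0.37 10;-0.12 0 0.002 0.33 10;-0.12 0 0.001 0.3 10;-0.12 0 0.002 0.28 10;-0.12 0 0.001 0.25 10;-0.12 0 0.001 0.22 10;-0.12 0 0.001 0.2 10;-0.12 0 0.001 0.18 10
end [-485.7   37.7] -0.277
```

Emit:
play_rows(steps="-0.12 0 0 0.38 10;-0.12 0 0.002 0.39 10;-0.12 0 0.002 0.37 10;-0.12 0 0.002 0.33 10;-0.12 0 0.001 0.3 10;-0.12 0 0.002 0.28 10;-0.12 0 0.001 0.25 10;-0.12 0 0.001 0.22 10;-0.12 0 0.001 0.2 10;-0.12 0 0.001 0.18 10")

```text
t: 7.6
tool_pos: [0.4787, -0.0876, 0.0799]
orientation: [0.409, -0.409, 0.577, -0.577]
wrist_force: [-1.2, -2.9, 6.7]
grip_width: 0.0123
```

```bash
python3 plan.py 6 6 6 6 6 5 4 3 2 1
python3 - <<'E'
from cell import ctrl
from h import *
for n in("side","top"):
  d=ctrl.get_image(n); cv2.imwrite(f"pics/{n}6.png",d["img"])
E
```

```text
t 7.6 s,l mm -485.8 37.7 path l 37.8 rel yaw -0.2767 path -0.2771 F [-1.2 -2.9  6.7] z 0.0799
-0.12 0 -0.001 0.16 10;-0.12 0 0.001 0.12 10;-0.12 0 0.001 0.11 10;-0.12 0 -0 0.08 10;-0.12 0 0 0.06 10;-0.1 0 0 0.03 10;-0.08 0 0 0.02 10;-0.06 0 0 0.01 10;-0.04 0 0 0 10;-0.02 0 0 0 10
end [-442.9   24.1] -0.324
```

View pics/top6.png

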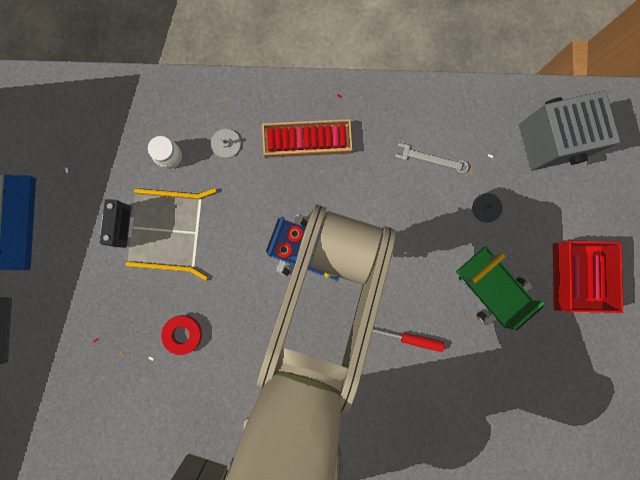

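View pics/side6.png

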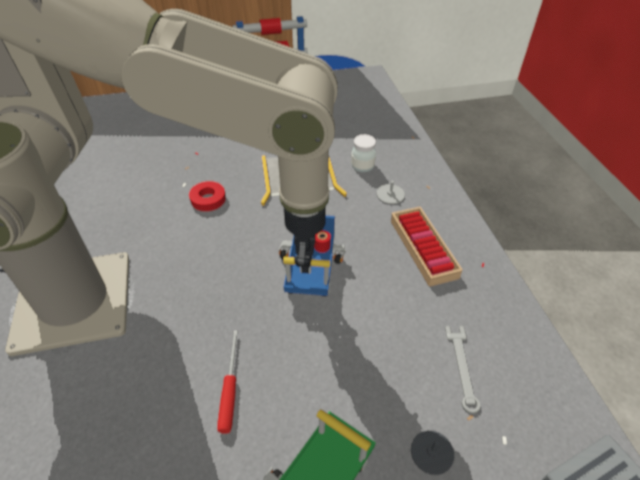

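Emit:
play_rows(steps="-0.1 0 0 0.14 10;-0.12 0 0.001 0.12 10;-0.12 0 0.001 0.11 10;-0.12 0 0 0.08 10;-0.12 0 0 0.06 10;-0.12 0 0 0.03 10;-0.12 0 0 0.02 10;-0.12 0 0 -0.01 10;-0.12 0 0 -0.04 10;-0.12 0 0 -0.07 10")

```text
t: 8.7
tool_pos: [0.5001, -0.0327, 0.0799]
orientation: [0.399, -0.399, 0.584, -0.584]
wrist_force: [-0.8, -2.3, 6.4]
grip_width: 0.0126
```

```bash
python3 plan.py 6 6 6 6 6 6 6 6 6 6
```

```text
t 8.7 s,l mm -429.6 19.7 path l 19.7 rel yaw -0.3113 path -0.319 F [-0.8 -2.3  6.4] z 0.0799
-0.12 0 0.002 0.04 10;-0.12 0 -0.001 -0.09 10;-0.12 0 -0 -0.1 10;-0.12 0 -0.001 -0.13 10;-0.12 0 -0.001 -0.15 10;-0.12 0 -0 -0.17 10;-0.12 0 -0.001 -0.2 10;-0.12 0 -0.001 -0.22 10;-0.12 0 -0.002 -0.25 10;-0.12 0 -0.001 -0.28 10
end [-371.8    3.7] -0.187
```

Emit:
play_rows(steps="-0.12 0 0 0 10;-0.12 0 0 -0.07 10;-0.12 0 0 -0.1 10;-0.12 0 -0.001 -0.13 10;-0.12 0 -0.001 -0.15 10;-0.12 0 0 -0.17 10;-0.12 0 -0.001 -0.2 10;-0.1 0 -0.001 -0.2 10;-0.06 0 -0.001 -0.15 10;-0.04 0 0 -0.08 10")

```text
t: 9.7
tool_pos: [0.5172, 0.0165, 0.0798]
orientation: [0.428, -0.428, 0.563, -0.563]
wrist_force: [-0.9, -1.5, 6.2]
grip_width: 0.0121
```

```bash
python3 plan.py 4 6 6 6 6 6 6 4 2 1
python3 - <<'E'
from cell import ctrl
from h import *
for n in("side","top"):
  d=ctrl.get_image(n); im=d["img"]
  c=im[120:300,200:420] if n=="side" else im[170:310,90:310]
  cv2.imwrite(f"pics/{n}7.png",cv2.resize(c,None,fx=3.6,fy=3.6,interpolation=cv2.INTER_CUBIC))
E
```

```text
t 9.7 s,l mm -379.5 5.5 path l 5.3 rel yaw -0.2107 path -0.2157 F [-0.9 -1.5  6.2] z 0.0798
-0.081 0 0.004 -0.11 10;-0.12 0 -0.001 -0.29 10;-0.12 0 -0.002 -0.32 10;-0.12 0 -0.001 -0.34 10;-0.12 0 -0.002 -0.37 10;-0.12 0 -0.002 -0.4 10;-0.12 0 -0.002 -0.43 10;-0.08 0 -0.001 -0.3 10;-0.04 0 -0 -0.07 10;-0.02 0 -0 -0 10
end [-332.9   -0. ] -0.0
```

View pics/top7.png

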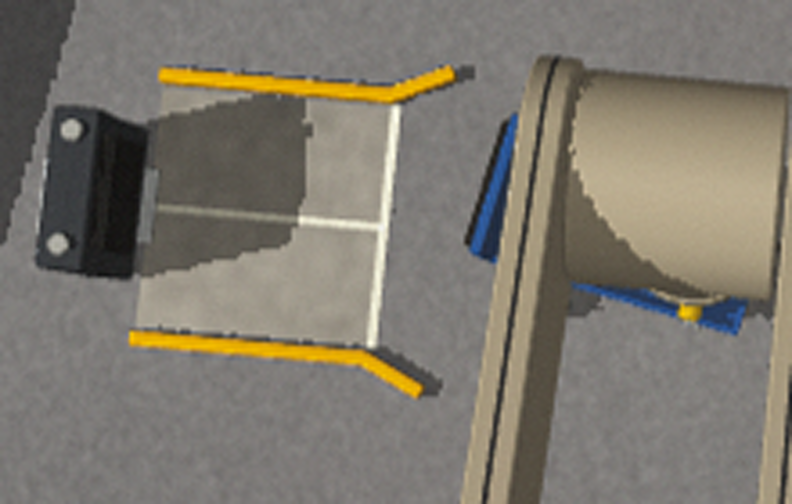

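View pics/side7.png

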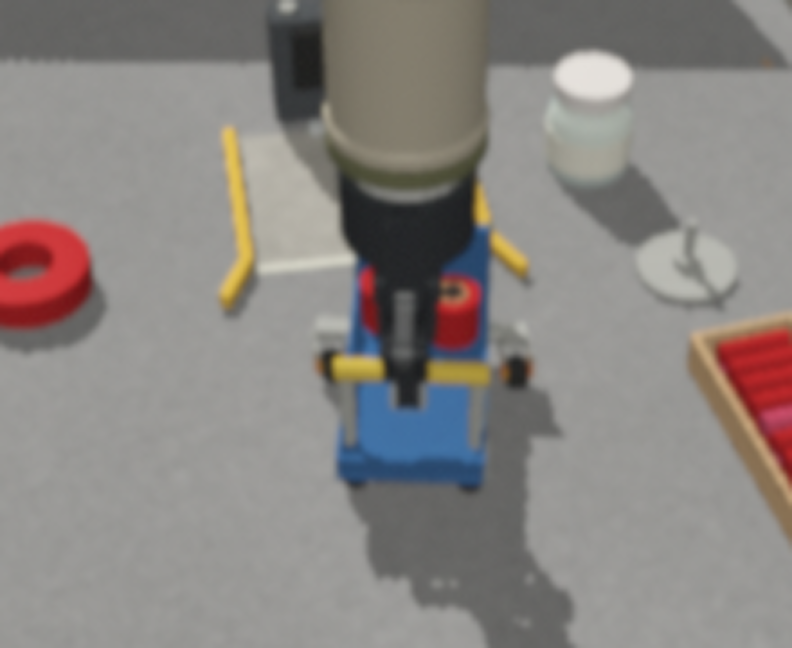

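```bash
python3 - <<'E'
from cell import ctrl
from plan import *
d=ctrl.get_image("top")
P=lambda x,y,z:ray(d,90+(x+.5)/3.6-.5,170+(y+.5)/3.6-.5,z)
A,B=P(508,118,.092)[:2],P(469,241,.092)[:2]; v=A-B; m=(A+B)/2-O
print("nose s,l",m@ex,m@ey,"len",np.linalg.norm(v),"rel yaw",np.arctan2(v[1],v[0])+np.pi/2-phi)
s,R,y=st(ctrl);m=s["tool_pos"][:2]+.145*np.array([np.cos(y),np.sin(y)])-O;print("pred",m@ex,m@ey,y-phi)
for n,p in dict(l0=(160,207),l1=(380,227),k1=(163,82),k2=(390,101),k3=(132,333),k4=(365,351)).items():
    w=P(*p,0.012 if n[0]=='k' else 0)[:2]-O; print(n,w@ex,w@ey)
E
```

```text
nose s,l -0.24075761788164904 -0.027115894538294244 len 0.07946410906907363 rel yaw -0.21155494353823512
pred -0.23753985907750724 -0.02487678831753566 -0.21098144422175902
l0 -0.012010999111323863 -0.0006292639281759332
l1 -0.15743410453445605 0.0006869140748288265
k1 -0.009150510430838471 -0.08200259344112257
k2 -0.15841600086141533 -0.08186489187620336
k3 -0.006794328666052776 0.08369292668949847
k4 -0.15829852985469678 0.0831407102966261
```

```bash
sed -i 's/^S=.*/S=[-.3795,-.322,-.1]/; s/^C=.*/C=CH(S,[.0055,.002,.002],[-.2142,0,0])/' plan.py; python3 plan.py 2 4 5 6 6 6 6 6 6 6 
```

```text
t 9.85 s,l mm -379.3 5.5 path l 5.5 rel yaw -0.211 path -0.2096 F [-0.4  0.7  4.4] z 0.0798
-0.04 0 0 -0.21 10;-0.08 0 -0.001 -0.38 10;-0.1 0 -0.002 -0.43 10;-0.12 0 -0.002 -0.46 10;-0.12 0 -0.002 -0.38 10;-0.12 0 -0.002 -0.32 10;-0.12 0 -0.001 -0.23 10;-0.12 0 -0.001 -0.17 10;-0.12 0 -0 -0.09 10;-0.12 0 -0 -0.01 10
end [-326.5    2. ] 0.003
```

Emit:
play_rows(steps="-0.04 0 0 -0.21 10;-0.08 0 -0.001 -0.38 10;-0.1 0 -0.002 -0.43 10;-0.12 0 -0.002 -0.46 10;-0.12 0 -0.002 -0.38 10;-0.12 0 -0.002 -0.32 10;-0.12 0 -0.001 -0.23 10;-0.12 0 -0.001 -0.17 10;-0.08 0 0 -0.07 10;-0.04 0 0 -0.01 10")

```text
t: 10.85
tool_pos: [0.5239, 0.0628, 0.0799]
orientation: [0.486, -0.486, 0.514, -0.514]
wrist_force: [-0.4, -2.1, 5.1]
grip_width: 0.012
```

```bash
python3 plan.py 2 4 5 6 6 6 6 6 6 6
python3 - <<'E'
from cell import ctrl
from h import *
for n in("side","top"):
  d=ctrl.get_image(n); im=d["img"]
  c=im[120:300,200:420] if n=="side" else im[170:310,90:310]
  cv2.imwrite(f"pics/{n}8.png",cv2.resize(c,None,fx=3.6,fy=3.6,interpolation=cv2.INTER_CUBIC))
E
```

```text
t 10.85 s,l mm -332.9 1.6 path l 2.0 rel yaw 0.0031 path 0.002 F [-0.4 -2.1  5.1] z 0.0799
-0.04 0 -0.007 -0 10;-0.08 0 0 -0 10;-0.1 0 0 0.04 10;-0.12 0 0 -0 10;-0.12 0 0 -0 10;-0.12 0 0 -0 10;-0.12 0 0 -0 10;-0.12 0 0 -0 10;-0.12 0 0 -0 10;-0.12 0 0 -0 10
end [-279.9    2. ] -0.0
```

View pics/top8.png

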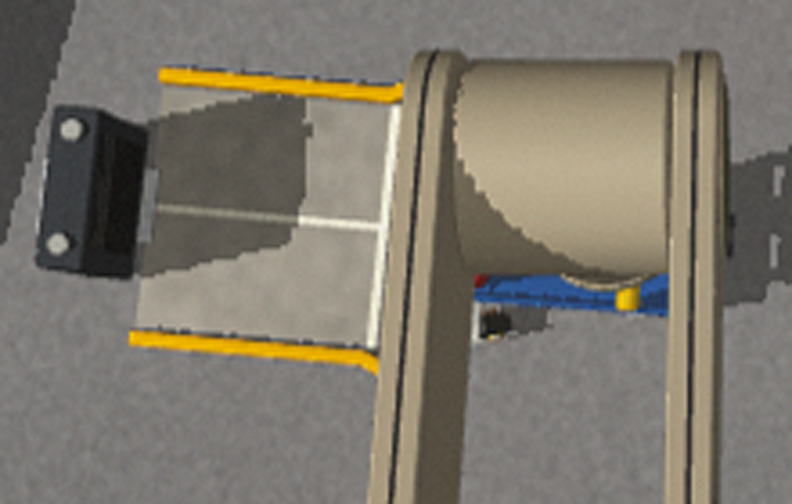

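View pics/side8.png

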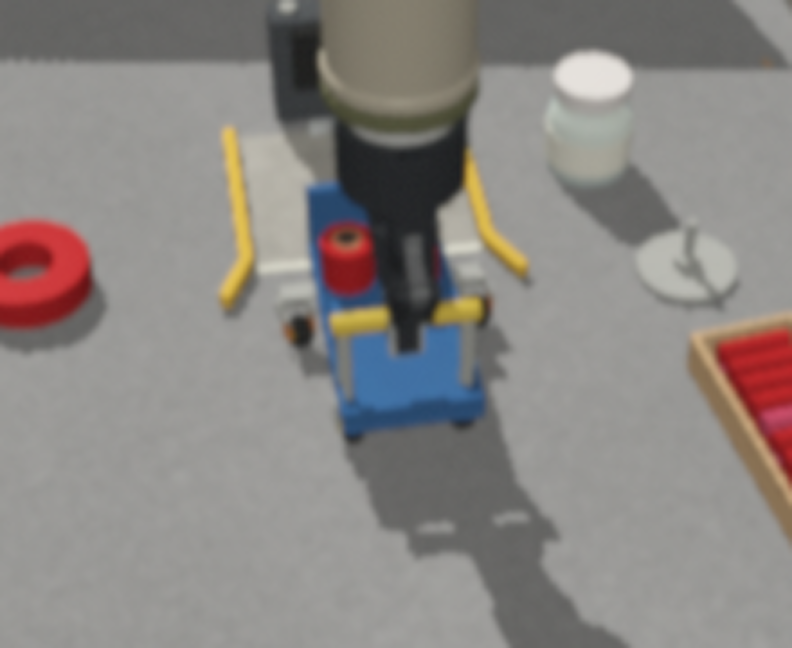

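```bash
python3 - <<'E'
from plan import *
d=ctrl.get_image("side")
P=lambda x,y,z:ray(d,200+(x+.5)/3.6-.5,120+(y+.5)/3.6-.5,z)
def sl(x,y,z): w=P(x,y,z)[:2]-O; return np.round([w@ex*1e3,w@ey*1e3],1)
print("bar ends",sl(333,321,.1),sl(480,308,.1)); print("headboard tl",sl(309,188,.1))
print("kerb l",sl(246,252,.012),sl(232,130,.012),"r",sl(487,232,.012),sl(470,155,.012))
print("rear deck corners",sl(343,405,.054),sl(484,388,.054))
s,R,y=st(ctrl);w=s["tool_pos"][:2]-O;print("tcp",w@ex*1e3,w@ey*1e3)
E
```

```text
bar ends [-328.5   46.8] [-331.6  -43.6]
headboard tl [-198.2   45.7]
kerb l [-152.    89.3] [-8.  86.1] r [-158.4  -83.6] [-68.  -87.9]
rear deck corners [-355.4   45.9] [-355.2  -42.8]
tcp -332.74606481490133 1.6538192204968811
```

Emit:
play_rows(steps="-0.04 0 0 0 10;-0.08 0 0 0.03 10;-0.1 0 0 0 10;-0.12 0 0 0 10;-0.12 0 0 0 10;-0.12 0 0 0 10;-0.12 0 0 0 10;-0.12 0 0 0 10;-0.12 0 0 0 10;-0.12 0 0 0 10")

```text
t: 12.0
tool_pos: [0.5268, 0.1155, 0.0798]
orientation: [0.485, -0.485, 0.515, -0.515]
wrist_force: [-1.8, -2.0, 7.1]
grip_width: 0.0123
```

```bash
python3 plan.py 2 4 5 6 6 6 6 6 6 6
```

```text
t 12.0 s,l mm -280.1 1.9 path l 2.0 rel yaw 0.0001 path 0.0 F [-1.8 -2.   7.1] z 0.0798
-0.04 0 -0.002 0 10;-0.08 0 0 0 10;-0.1 0 0.001 0 10;-0.12 0 -0 0 10;-0.12 0 -0 0 10;-0.12 0 -0 0 10;-0.12 0 -0 0 10;-0.12 0 -0 0 10;-0.12 0 -0 0 10;-0.12 0 -0 0 10
end [-227.1    2. ] 0.0
```

Emit:
play_rows(steps="-0.12 0 0 0 10;-0.12 0 0 0 10;-0.12 0 0 0 10;-0.12 0 0 0 10;-0.12 0 0 0 10;-0.12 0 0 0 10;-0.12 0 0 0 10;-0.1 0 0 0 10;-0.08 0 0 0 10;-0.04 0 0 0 10")

```text
t: 13.0
tool_pos: [0.5297, 0.1687, 0.0798]
orientation: [0.485, -0.485, 0.515, -0.514]
wrist_force: [-2.3, -1.9, 7.0]
grip_width: 0.0121
```

```bash
python3 plan.py 2 4 5 6 6 6 6 6 6 6
python3 - <<'E'
from cell import ctrl
from h import *
for n in("side","top"):
  d=ctrl.get_image(n); im=d["img"]
  c=im[90:270,200:420] if n=="side" else im[170:310,90:310]
  cv2.imwrite(f"pics/{n}9.png",cv2.resize(c,None,fx=3.6,fy=3.6,interpolation=cv2.INTER_CUBIC))
E
```

```text
t 13.0 s,l mm -226.9 2.2 path l 2.0 rel yaw 0.0005 path 0.0 F [-2.3 -1.9  7. ] z 0.0798
-0.04 0 0.004 0.01 10;-0.08 0 -0 -0 10;-0.1 0 -0 -0 10;-0.12 0 -0 -0 10;-0.12 0 -0 -0 10;-0.12 0 -0 -0 10;-0.12 0 -0 -0 10;-0.12 0 -0 -0 10;-0.12 0 -0 -0 10;-0.12 0 -0.001 -0 10
end [-173.9    2. ] -0.0
```

View pics/top9.png

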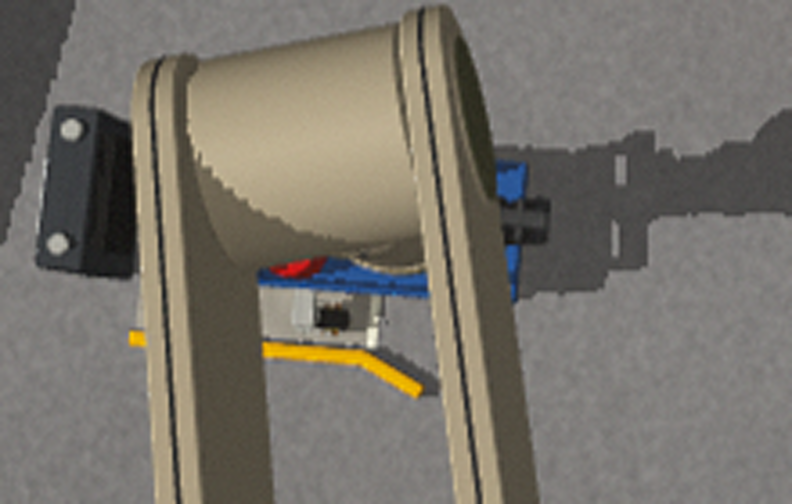

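View pics/side9.png

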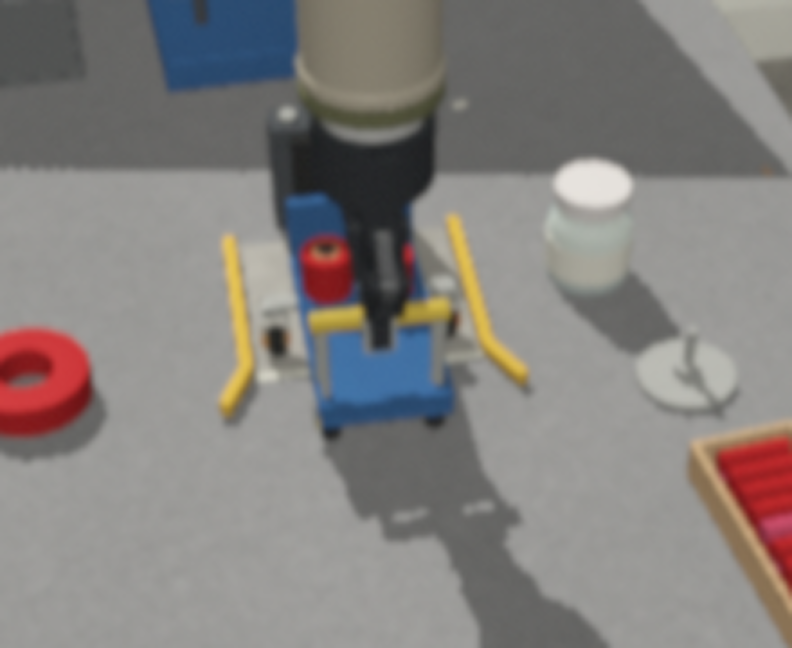

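Emit:
play_rows(steps="-0.04 0 0.003 0 10;-0.08 0 0 0 10;-0.12 0 0 0 10;-0.12 0 0 0 10;-0.12 0 0 0 10;-0.12 0 0 0 10;-0.12 0 0 0 10;-0.08 0 0 0 10;-0.04 0 0 0 10;-0.02 0 0 0 10")

```text
t: 14.1
tool_pos: [0.5323, 0.2115, 0.0798]
orientation: [0.485, -0.485, 0.515, -0.514]
wrist_force: [-3.4, -1.4, 8.7]
grip_width: 0.0118
```

```bash
python3 plan.py 2 
python3 - <<'E'
from cell import ctrl
from h import *
for n in("side","top"):
  d=ctrl.get_image(n); im=d["img"]
  c=im[90:270,200:420] if n=="side" else im[170:310,90:310]
  cv2.imwrite(f"pics/{n}10.png",cv2.resize(c,None,fx=3.6,fy=3.6,interpolation=cv2.INTER_CUBIC))
E
```

```text
t 14.1 s,l mm -183.9 2.2 path l 2.0 rel yaw 0.0005 path 0.0 F [-3.4 -1.4  8.7] z 0.0798
-0.04 0 0.004 0.01 10
end [-181.9    2. ] -0.0
```

View pics/top10.png

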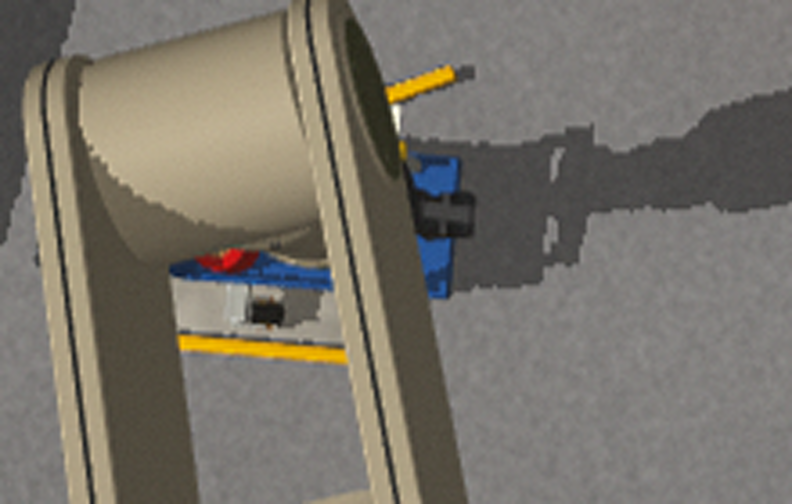

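View pics/side10.png

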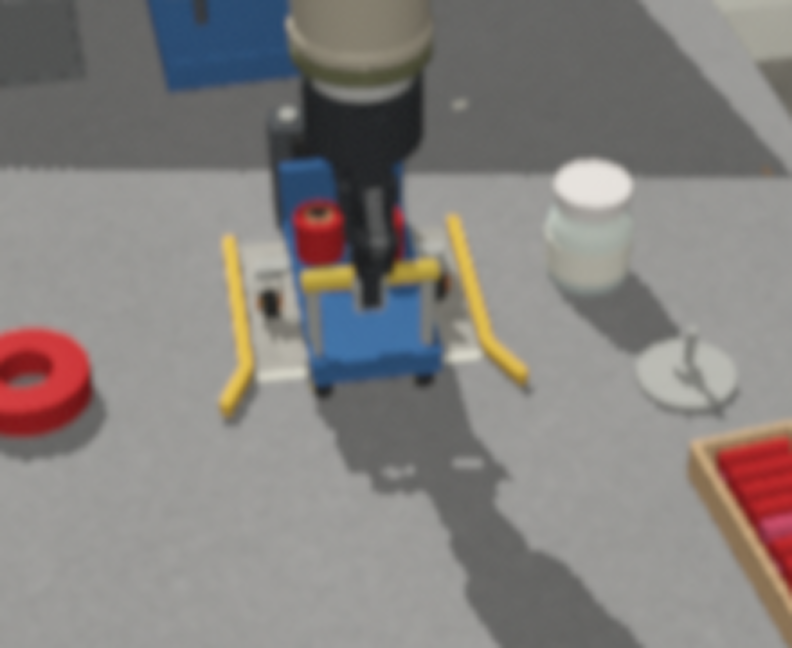

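Emit:
play_rows(steps="-0.02 0 0 0 10;-0.02 0 0 0 10;-0.02 0 0 0 10;-0.02 0 0 0 10;-0.02 0 0 0 10;-0.02 0 0 0 10;-0.02 0 0 0 10;-0.02 0 0 0 10;0 0 0 0 10")

```text
t: 15.1
tool_pos: [0.5327, 0.2195, 0.0798]
orientation: [0.484, -0.485, 0.515, -0.514]
wrist_force: [-2.9, 0.4, 8.4]
grip_width: 0.0124
```

```bash
python3 plan.py 2; python3 - <<'E'
import cv2
t=cv2.imread("pics/top0.png");s=cv2.imread("pics/side0.png")
a=cv2.resize(t[192:256,94:144],None,fx=8,fy=8,interpolation=cv2.INTER_CUBIC)
b=cv2.resize(s[110:165,262:327],None,fx=6,fy=9.31,interpolation=cv2.INTER_CUBIC)[:512]
import numpy as np
o=cv2.convertScaleAbs(np.hstack([a,b]),alpha=2.2);cv2.imwrite("pics/pad.png",o);print(o.shape)
E
```

```text
t 15.1 s,l mm -176.0 2.3 path l 2.0 rel yaw 0.0003 path 0.0 F [-2.9  0.4  8.4] z 0.0798
-0.04 0 0.005 0 10
end [-174.    2.] 0.0
(512, 790, 3)
```

View pics/pad.png

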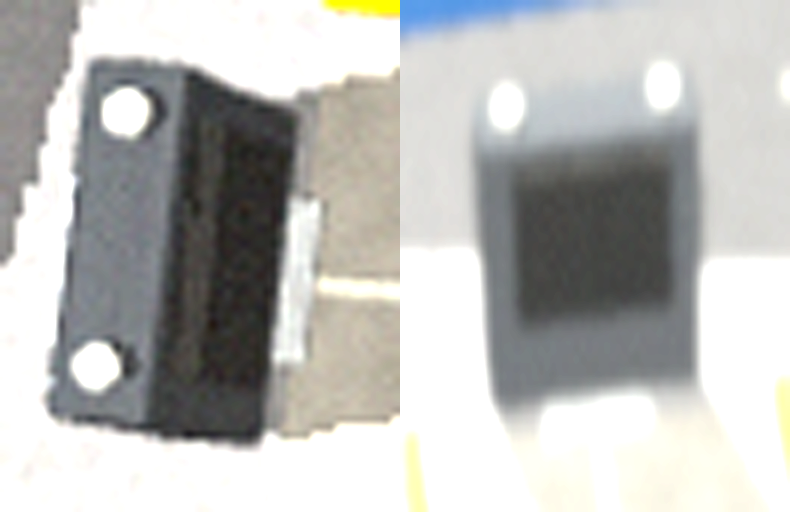

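```bash
python3 - <<'E'
from plan import *
import pickle
T=np.array([[0.0204,-0.9996,0.0203,-0.0617],[-0.9968,-0.0219,-0.0771,0.5195],[0.0775,-0.0186,-0.9968,1.211],[0,0,0,1]])
d=dict(mtx=np.array([[524.227,0,316.398],[0,524.227,240.8325],[0,0,1]]),camera_from_world=T)
def sl(x,y,z): w=ray(d,94+(x+.5)/8-.5,192+(y+.5)/8-.5,z)[:2]-O; return np.round([w@ex*1e3,w@ey*1e3],1)
for z in(.085,.092,.095): print(z,sl(216,135,z),sl(198,380,z))
print("block top",sl(183,65,.1),sl(155,415,.1),"bottom of front?",sl(297,105,0),sl(262,440,0))
S=np.array([[0.9727,-0.2318,0.0082,-0.5193],[-0.1638,-0.7115,-0.6833,0.1192],[0.1642,0.6633,-0.7301,1.0197],[0,0,0,1]])
e=dict(mtx=np.array([[489.03,0,323.49],[0,489.03,244.102],[0,0,1]]),camera_from_world=S)
def sl2(x,y,z): w=ray(e,262+(x-400+.5)/6-.5,110+(y+.5)/9.31-.5,z)[:2]-O; return np.round([w@ex*1e3,w@ey*1e3],1)
for z in(.085,.092,.095): print(z,sl2(515,178,z),sl2(670,166,z))
for z in(.04,.048): print(z,sl2(520,322,z),sl2(672,305,z))
print("block",sl2(485,160,.1),sl2(695,140,.1))
print("nose pt pred s", -176.2+145)
E
```

```text
0.085 [ -6.3 -33.2] [-8.8 35. ]
0.092 [ -8.8 -32.4] [-11.3  35.4]
0.095 [ -9.9 -32.1] [-12.4  35.6]
block top [ -0.6 -50. ] [-3.6 46.3] bottom of front? [  1.7 -53.5] [ 1.3 46.9]
0.085 [ 5.1 34.5] [  0.  -34.6]
0.092 [-5.4 35.3] [-10.4 -33.2]
0.095 [-9.9 35.6] [-14.9 -32.5]
0.04 [-1.4 35.4] [ -4.2 -34.1]
0.048 [-12.7  36.3] [-15.5 -32.6]
block [-6.4 48.2] [-11.3 -44.3]
nose pt pred s -31.19999999999999
```

Emit:
play_rows(steps="-0.02 0 0 0 10;-0.02 0 0 0 10;-0.02 0 0 0 10;-0.02 0 0 0 10;-0.02 0 0 0 10;-0.02 0 0 0 10;-0.02 0 0 0 10;0 0 0 0 10")

```text
t: 15.9
tool_pos: [0.5331, 0.2264, 0.0798]
orientation: [0.484, -0.485, 0.515, -0.514]
wrist_force: [-3.4, -0.6, 8.2]
grip_width: 0.0119
```

Emit:
play_rows(steps="-0.01 0 0 0 10;-0.01 0 0 0 10")

```text
t: 16.1
tool_pos: [0.5331, 0.2273, 0.0798]
orientation: [0.484, -0.485, 0.515, -0.514]
wrist_force: [-4.0, -2.0, 8.5]
grip_width: 0.0121
```

Emit:
play_rows(steps="-0.01 0 0 0 10;-0.01 0 0 0 10")

```text
t: 16.3
tool_pos: [0.5332, 0.2283, 0.0798]
orientation: [0.484, -0.485, 0.515, -0.514]
wrist_force: [-4.1, -1.3, 9.6]
grip_width: 0.0119
```

Emit:
play_rows(steps="-0.006 0 0 0 10;-0.006 0 0 0 10")

```text
t: 16.5
tool_pos: [0.5332, 0.2289, 0.0798]
orientation: [0.484, -0.485, 0.515, -0.514]
wrist_force: [-3.6, -1.5, 8.3]
grip_width: 0.0123
```

Emit:
play_rows(steps="-0.006 0 0 0 10;-0.006 0 0 0 10")

```text
t: 16.7
tool_pos: [0.5332, 0.2295, 0.0798]
orientation: [0.484, -0.485, 0.515, -0.514]
wrist_force: [-3.7, -1.8, 7.9]
grip_width: 0.0121
```

Emit:
play_rows(steps="-0.006 0 0 0 10;-0.006 0 0 0 10")

```text
t: 16.9
tool_pos: [0.5333, 0.2301, 0.0798]
orientation: [0.484, -0.485, 0.515, -0.514]
wrist_force: [-3.7, -1.5, 8.8]
grip_width: 0.0117
```

Emit:
play_rows(steps="-0.006 0 0 0 10;-0.006 0 0 0 10")

```text
t: 17.1
tool_pos: [0.5333, 0.2307, 0.0798]
orientation: [0.484, -0.485, 0.515, -0.514]
wrist_force: [-3.1, -1.5, 9.0]
grip_width: 0.0123
```

Emit:
play_rows(steps="-0.006 0 0 0 10;-0.006 0 0 0 10")

```text
t: 17.3
tool_pos: [0.5333, 0.2313, 0.0798]
orientation: [0.484, -0.485, 0.515, -0.514]
wrist_force: [-4.7, -1.9, 8.6]
grip_width: 0.0119
```

Emit:
play_rows(steps="-0.006 0 0 0 10;-0.006 0 0 0 10")

```text
t: 17.5
tool_pos: [0.5334, 0.2319, 0.0798]
orientation: [0.484, -0.485, 0.515, -0.514]
wrist_force: [-4.3, -2.4, 8.6]
grip_width: 0.0123
```

Emit:
play_rows(steps="-0.006 0 0 0 10;-0.006 0 0 0 10")

```text
t: 17.7
tool_pos: [0.5334, 0.2325, 0.0798]
orientation: [0.484, -0.485, 0.515, -0.514]
wrist_force: [-3.8, -1.2, 9.0]
grip_width: 0.0117
```

Emit:
play_rows(steps="-0.006 0 0 0 10;-0.006 0 0 0 10")

```text
t: 17.9
tool_pos: [0.5334, 0.2331, 0.0798]
orientation: [0.484, -0.485, 0.515, -0.514]
wrist_force: [-4.0, -1.0, 9.4]
grip_width: 0.0127
```

Emit:
play_rows(steps="-0.006 0 0 0 10;-0.006 0 0 0 10")

```text
t: 18.1
tool_pos: [0.5335, 0.2337, 0.0798]
orientation: [0.484, -0.485, 0.515, -0.514]
wrist_force: [-4.4, -1.6, 8.6]
grip_width: 0.0121
```

Emit:
play_rows(steps="-0.006 0 0 0 10;-0.006 0 0 0 10")

```text
t: 18.3
tool_pos: [0.5335, 0.2343, 0.0798]
orientation: [0.484, -0.485, 0.515, -0.514]
wrist_force: [-4.2, -1.0, 8.9]
grip_width: 0.0122
```

Emit:
play_rows(steps="-0.006 0 0 0 10;-0.006 0 0 0 10")

```text
t: 18.5
tool_pos: [0.5335, 0.2349, 0.0798]
orientation: [0.484, -0.485, 0.515, -0.514]
wrist_force: [-5.3, -0.8, 8.4]
grip_width: 0.012
```

```bash
python3 plan.py 2; python3 - <<'E'
from cell import ctrl
from h import *
print(ctrl.sense()["moment"])
for n in("side","top"):
  d=ctrl.get_image(n); im=d["img"]
  c=im[120:210,250:350] if n=="side" else im[220:290,110:230]
  cv2.imwrite(f"pics/{n}11.png",cv2.resize(c,None,fx=6.4,fy=6.4,interpolation=cv2.INTER_CUBIC))
E
```

```text
t 18.5 s,l mm -160.6 2.4 path l 2.0 rel yaw 0.0003 path 0.0 F [-5.3 -0.8  8.4] z 0.0798
-0.04 0 0.007 0 10
end [-158.6    2. ] 0.0
[-0.22243975  0.61487748  0.01150691]
```

View pics/top11.png

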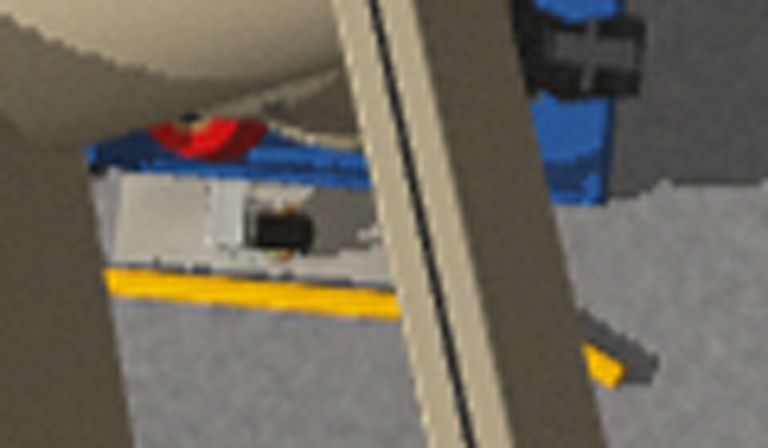

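View pics/side11.png

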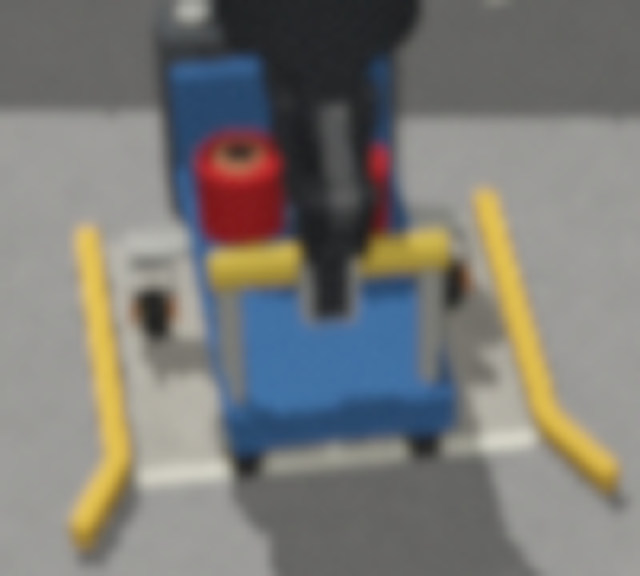

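```bash
python3 - <<'E'
from plan import *
d=ctrl.get_image("top");e=ctrl.get_image("side")
def a(x,y,z): w=ray(d,110+(x+.5)/6.4-.5,220+(y+.5)/6.4-.5,z)[:2]-O; return np.round([w@ex*1e3,w@ey*1e3],1)
def b(x,y,z): w=ray(e,250+(x+.5)/6.4-.5,120+(y+.5)/6.4-.5,z)[:2]-O; return np.round([w@ex*1e3,w@ey*1e3],1)
print("top: arm end l",a(228,254,.035),"kerb in",a(108,268,.012),a(395,292,.012),"rim/deck rear corner",a(606,203,.054), "rim at",a(270,172,.054),a(95,150,.1),a(95,172,.054))
print("side: bar",b(208,266,.1),b(450,243,.1),"rear rim corners",b(230,415,.054),b(455,392,.054),"wheels bottoms",b(246,472,0),b(424,455,0),"kerbs L",b(125,455,.012),b(98,228,.012),"R",b(532,412,.012),b(476,190,.012))
print("hb",b(172,66,.1),b(392,60,.1))
E
```

```text
top: arm end l [-57.   73.8] kerb in [-7.  82.1] [-112.    82.3] rim/deck rear corner [-193.8   45.3] rim at [-74.5  44. ] [-28.3  43.3] [-13.1  49.1]
side: bar [-155.8   48.8] [-156.6  -44.2] rear rim corners [-189.    46.7] [-189.6  -40.6] wheels bottoms [-160.8   39.5] [-162.2  -32.8] kerbs L [-156.5   86.9] [-5.8 83.7] R [-157.  -78.] [ -5.2 -81.8]
hb [-21.2  47.9] [-31.4 -41.4]
```

Emit:
play_rows(steps="-0.006 0 0 0 10;-0.006 0 0 0 10")

```text
t: 18.9
tool_pos: [0.5336, 0.2354, 0.0798]
orientation: [0.484, -0.485, 0.515, -0.514]
wrist_force: [-4.3, -1.7, 7.7]
grip_width: 0.0119
```

Emit:
play_rows(steps="-0.006 0 0 0 10;-0.006 0 0 0 10")

```text
t: 19.1
tool_pos: [0.5336, 0.2361, 0.0798]
orientation: [0.484, -0.485, 0.515, -0.514]
wrist_force: [-4.4, -0.9, 9.4]
grip_width: 0.0121
```

Emit:
play_rows(steps="-0.006 0 0 0 10;-0.006 0 0 0 10")

```text
t: 19.3
tool_pos: [0.5336, 0.2367, 0.0798]
orientation: [0.484, -0.485, 0.515, -0.514]
wrist_force: [-4.2, -1.4, 9.0]
grip_width: 0.0119
```

Emit:
play_rows(steps="-0.006 0 0 0 10;-0.006 0 0 0 10")

```text
t: 19.5
tool_pos: [0.5337, 0.2372, 0.0798]
orientation: [0.484, -0.485, 0.515, -0.514]
wrist_force: [-5.0, -3.6, 8.8]
grip_width: 0.012
```

Emit:
play_rows(steps="-0.004 0 0 0 10")

```text
t: 19.6
tool_pos: [0.5337, 0.2372, 0.0798]
orientation: [0.484, -0.485, 0.515, -0.514]
wrist_force: [-4.3, -3.5, 9.7]
grip_width: 0.0121
```

Emit:
play_rows(steps="-0.003 0 0 0 10;0 0 0 0 10")

```text
t: 19.8
tool_pos: [0.5337, 0.2372, 0.0798]
orientation: [0.484, -0.486, 0.515, -0.514]
wrist_force: [-5.0, -4.0, 9.2]
grip_width: 0.012
```

Emit:
play_rows(steps="-0.006 0 0 0 10;0 0 0 0 10")

```text
t: 20.0
tool_pos: [0.5336, 0.2372, 0.0798]
orientation: [0.484, -0.486, 0.515, -0.515]
wrist_force: [-5.6, -4.3, 9.4]
grip_width: 0.0122
```

Emit:
play_rows(steps="-0.008 0 0 0 10;0 0 0 0 10")

```text
t: 20.2
tool_pos: [0.5336, 0.2372, 0.0798]
orientation: [0.484, -0.486, 0.515, -0.515]
wrist_force: [-4.4, -6.0, 10.6]
grip_width: 0.012
```

```bash
python3 plan.py 2; python3 -c "
from cell import ctrl;s=ctrl.sense();print(s['moment'],s['q'])"
```

```text
t 20.2 s,l mm -158.2 2.4 path l 2.0 rel yaw 0.0001 path 0.0 F [-4.4 -6.  10.6] z 0.0798
-0.04 0 0.008 0 10
end [-156.2    2. ] 0.0
[-0.99181218  0.7533674   0.0366558 ] [ 3.31098768e-01  2.12072623e-01  1.68225372e+00 -9.27781569e-04
  1.25010882e+00  1.96211391e+00]
```

Emit:
play_rows(steps="-0.006 0 0 0 10;-0.004 0 0 0 10;0 0 0 0 10")

```text
t: 20.5
tool_pos: [0.5336, 0.2372, 0.0798]
orientation: [-0.483, 0.486, -0.515, 0.515]
wrist_force: [-5.3, -8.8, 11.6]
grip_width: 0.0118
```

```bash
python3 plan.py 2; python3 -c "
from cell import ctrl;s=ctrl.sense();print(s['moment'])"
```

```text
t 20.5 s,l mm -158.2 2.4 path l 2.0 rel yaw -0.0001 path 0.0 F [-5.3 -8.8 11.6] z 0.0798
-0.04 0 0.008 -0 10
end [-156.2    2. ] -0.0
[-1.322661    0.87380703  0.01386136]
```

Emit:
play_rows(steps="-0.006 0 0 0 10;0 0 0 0 10;0 0 0 0 10;0 0 0 0 10")

```text
t: 20.9
tool_pos: [0.5336, 0.2373, 0.0798]
orientation: [-0.483, 0.486, -0.515, 0.515]
wrist_force: [-6.4, -10.6, 12.2]
grip_width: 0.012
```

Emit:
play_rows(steps="0 0 0 0 10;0 0 0 0 10;0 0 0 0 10;0 0 0 0 10;0 0 0 0 10")

```text
t: 21.4
tool_pos: [0.5336, 0.2373, 0.0798]
orientation: [-0.483, 0.486, -0.515, 0.515]
wrist_force: [-6.5, -10.4, 12.4]
grip_width: 0.0123
```

```bash
python3 plan.py 2; python3 - <<'E'
from cell import ctrl
from h import *
print(ctrl.sense()["moment"])
for n in("side","top"):
  d=ctrl.get_image(n); im=d["img"]
  c=im[120:210,250:350] if n=="side" else im[220:290,110:230]
  cv2.imwrite(f"pics/{n}12.png",cv2.resize(c,None,fx=6.4,fy=6.4,interpolation=cv2.INTER_CUBIC))
E
```

```text
t 21.4 s,l mm -158.1 2.4 path l 2.0 rel yaw -0.0002 path 0.0 F [ -6.5 -10.4  12.4] z 0.0798
-0.04 0 0.008 -0 10
end [-156.1    2. ] -0.0
[-1.56212234  0.93540666  0.06017969]
```

View pics/side12.png

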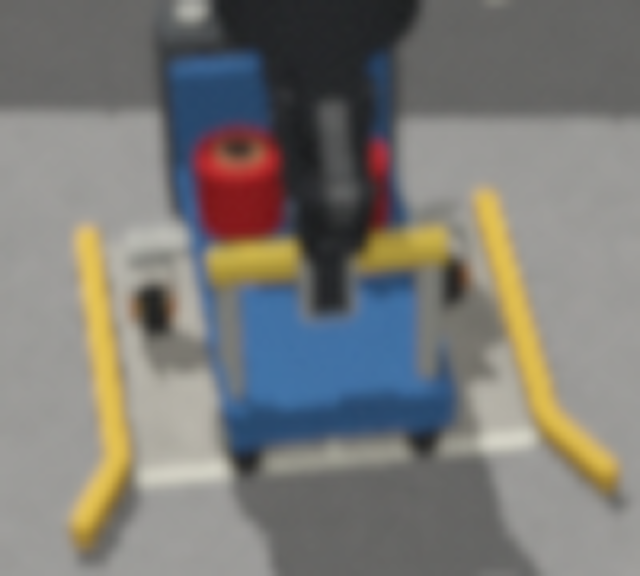

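View pics/top12.png

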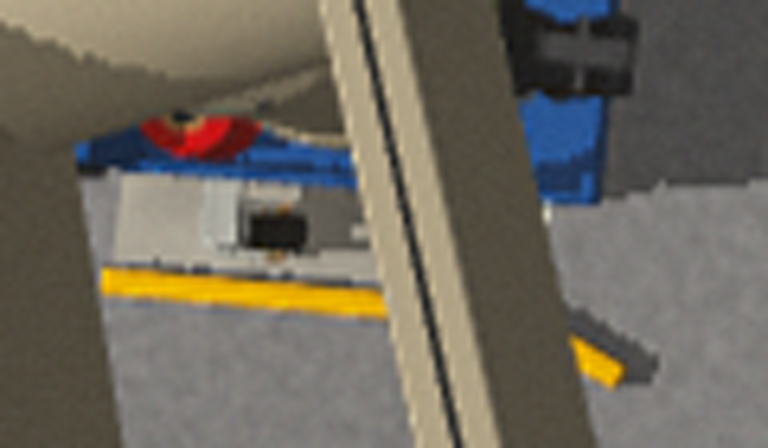

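Emit:
play_rows(steps="0 0 0 0 10;0 0 0 0 10;0 0 0 0 10;0 0 0 0 10;0 0 0 0 10;0.01 0 -0.002 0 10;0.01 -0.002 -0.003 0 10;0.008 -0.003 -0.003 0 10;0 0 0 0 10;0 0 0 0 10")

```text
t: 22.5
tool_pos: [0.5335, 0.2372, 0.0798]
orientation: [0.484, -0.485, 0.515, -0.515]
wrist_force: [-2.3, -2.7, 7.1]
grip_width: 0.0119
```

```bash
python3 plan.py 2; python3 -c "
from cell import ctrl;s=ctrl.sense();print(s['moment'])"
```

```text
t 22.5 s,l mm -158.2 2.5 path l 2.0 rel yaw 0.0 path 0.0 F [-2.3 -2.7  7.1] z 0.0798
-0.04 0 0.01 0 10
end [-156.2    2. ] 0.0
[-0.47210414  0.37387866  0.08717816]
```

Emit:
play_rows(steps="0 0 0 0 13;0 0 0 0 15;0 0 0 0 18;0 0 0 0 22;0 0 0 0 28;0 0 0 0 36;0 0 0 0 46;0 0 0 0 50;0 0 0 0 50")

```text
t: 23.4
tool_pos: [0.5344, 0.2371, 0.0801]
orientation: [-0.484, 0.484, -0.515, 0.515]
wrist_force: [-0.5, -0.8, 0.7]
grip_width: 0.0497
```

```bash
python3 plan.py 2; python3 - <<'E'
from cell import ctrl
from h import *
for n in("side",):
  d=ctrl.get_image(n); im=d["img"]
  c=im[120:210,250:350]
  cv2.imwrite(f"pics/{n}13.png",cv2.resize(c,None,fx=6.4,fy=6.4,interpolation=cv2.INTER_CUBIC))
E
```

```text
t 23.4 s,l mm -158.3 1.6 path l 2.0 rel yaw -0.0013 path 0.0 F [-0.5 -0.8  0.7] z 0.0801
-0.04 0 -0.008 -0.02 10
end [-156.3    2. ] 0.0
```

View pics/side13.png

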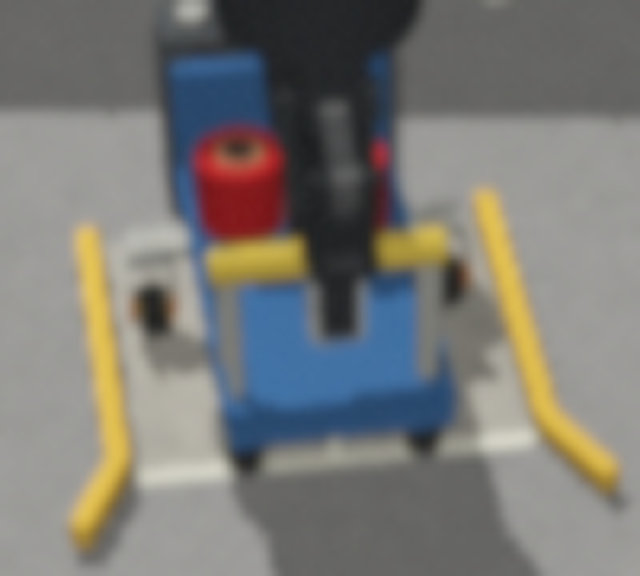

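Emit:
play_rows(steps="0 -0.1 0 0 50;0 -0.2 0 0 50;0 -0.3 0 0 50;0 -0.4 0 0 50;0 -0.4 0 0 50;0 -0.5 0 0 50;0 -0.5 0 0 50;0 -0.4 0 0 50;0 -0.2 0 0 50")

```text
t: 24.35
tool_pos: [0.5356, 0.2376, 0.2343]
orientation: [-0.486, 0.483, -0.514, 0.516]
wrist_force: [0.7, 0.8, 0.6]
grip_width: 0.0501
```

Emit:
play_rows(steps="0.3 0 0 0 50;0.6 0 0 0 50;0.8 0 0 0 50;0.8 0 0 0 50;0.8 0 0 0 50;0.8 0 0 0 50;0.6 0 0 0 50;0.3 0 0 0 50;0 0 0 0 50")

```text
t: 25.25
tool_pos: [0.5182, -0.0146, 0.2291]
orientation: [0.483, -0.484, 0.516, -0.515]
wrist_force: [0.6, 0.3, -1.3]
grip_width: 0.0501
```

```bash
python3 - <<'E'
from cell import ctrl
from h import *
print(ctrl.sense()["tool_pos"])
for n in("side","top"):
  d=ctrl.get_image(n); im=d["img"]; cv2.imwrite(f"pics/{n}14f.png",im)
  c=im[100:210,250:350] if n=="side" else im[170:300,90:230]
  cv2.imwrite(f"pics/{n}14.png",cv2.resize(c,None,fx=5,fy=5,interpolation=cv2.INTER_CUBIC))
E
```

```text
[ 0.51824547 -0.01455767  0.22906816]
```

View pics/side14.png

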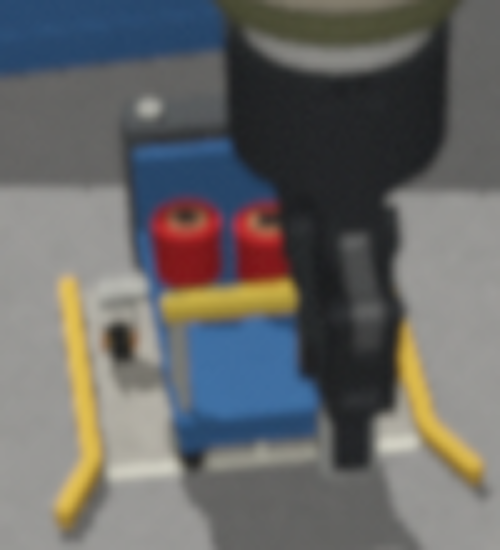

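View pics/top14.png

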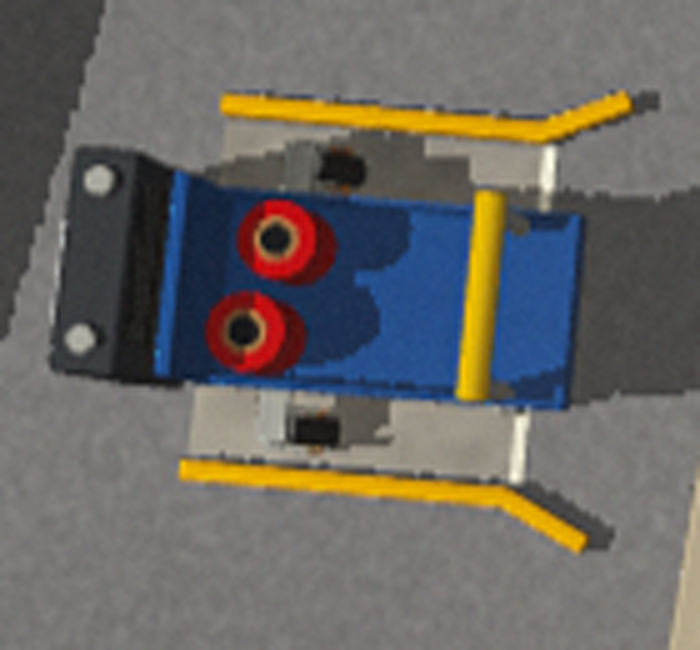

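View pics/top14f.png

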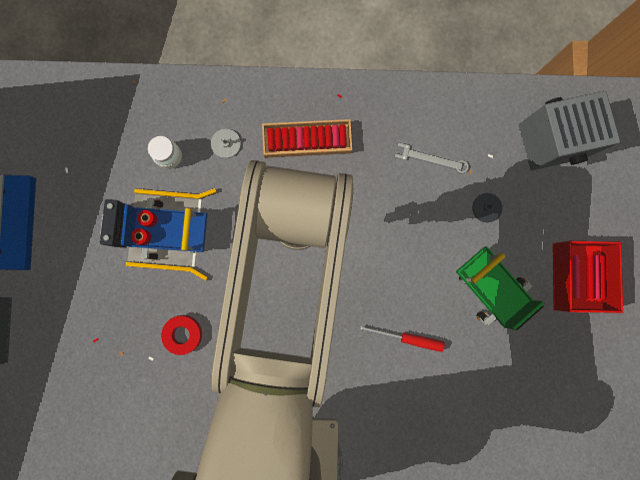

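```bash
python3 - <<'E'
from plan import *
d=ctrl.get_image("top")
def w(x,y,z): q=ray(d,90+(x+.5)/5-.5,170+(y+.5)/5-.5,z)[:2]-O; return np.array([q@ex,q@ey])*1e3
for n,a,b in [("bar",(w(490,193,.105)),w(472,397,.105)),("rear edge",w(582,213,.054),w(568,407,.054)),("headb top",w(180,175,.1),w(158,373,.1)),("mouth line",w(549,150,0),w(517,480,0))]:
    v=a-b;print(n,((a+b)/2).round(1),"len",np.linalg.norm(v).round(1),"rel yaw",round(float(np.arctan2(v[1],v[0])+np.pi/2),3))
for n,p in dict(kR0=(222,115),kR1=(545,140),kL0=(180,459),kL1=(502,484)).items(): print(n,w(*p,.012).round(1))
s=ctrl.sense();print(s["t"],s["joint_vel"].round(3) if hasattr(s["joint_vel"],"round") else s["joint_vel"])
E
```

```text
bar [-159.1    1.2] len 89.6 rel yaw 0.012
rear edge [-190.2    0.4] len 89.0 rel yaw 0.025
headb top [-21.7   2.8] len 87.4 rel yaw -0.001
mouth line [-1.598e+02 -1.000e-01] len 158.3 rel yaw 0.002
kR0 [ -7.1 -81.4]
kR1 [-159.9  -82.2]
kL0 [-5.  82.1]
kL1 [-155.7   81.6]
25.4 [ 0.017  0.001 -0.008 -0.001  0.001 -0.001]
```

Emit:
play_rows(steps="0 0 0 0 50;0 0 0 0 50;0 0 0 0 50")

```text
t: 25.7
tool_pos: [0.5191, -0.0116, 0.23]
orientation: [0.485, -0.485, 0.515, -0.515]
wrist_force: [-0.1, -0.6, 0.9]
grip_width: 0.0501
```

```bash
python3 -c "
from cell import ctrl
print(ctrl.job_done())"
```

```text
the job is handed in; nothing more can be done
None
```

I parked the blue caddy in the bay and handed the job in at about 26 s. No verdict was reported, so the results below come from my own readings.

**What I did:** I gripped the yellow bar and rolled the caddy about 80 mm straight, which brought the castors behind their pivots. An S-curve then lined it up with the bay before it went in nose first. I crept up to the stop by feel and held it for about 1.3 s. The wrist read about 10.5 N during the hold, which I put at roughly 9 N on the pad after taking off rolling drag. I then eased to about 2 N, let go, and backed clear.

**Last checks (final images):**

| Check | Finding |
|---|---|
| Sideways position | 1–3 mm off the bay's centre line |
| Angle to the bay | 0–0.025 rad |
| Castors | straight, by eye |
| Reels | both upright on board |
| Nose at the stop | looks home; the caddy did not visibly move when I let go (gap not measured) |
| Bystanders | look undisturbed, by eye |
| Wrist force after release | near zero |

**Uncertain points:**
- The two cameras disagreed by about 2 mm on the caddy's sideways offset.
- The sideways and vertical wrist readings rose to about 6 N and 12 N during the press. Both fell back to zero on release, and the images showed no contact with the kerbs.

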